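Set up the banding wheel for the next mug

ROBOT

A 6-joint arm with a two-finger parallel gripper is mounted at the origin on the work surface. World frame = base frame: x ahead of the robot, y to its left, z up, the work surface at z = 0. Lengths are in m, angles in rad, forces in N, time in s.
With the tool pointing down it reaches from about 0.4 to 0.925 m from the base axis. Payload 12.5 kg.
Tool frame: the origin (TCP) lies on the centre line of the jaws, within the pads' length; the fingertips stand 25 mm ahead of it and the grasp point (between the pads) lies 6 mm ahead of it; z points along the fingers, y is the direction in which the jaws open and shut (so a half turn about z gives the same grasp; the last joint's range is limited). The gripper opens to 95 mm and grips with 3 to 60 N. Pads are 20 mm wide; open, the fingers measure 119 mm over their backs; the gripper's body (75 mm by 180 mm) begins 59 mm behind the grasp point.
Start: joints at [1.141, 0.491, 1.559, -0, 1.092, -0.106], TCP at [0.199, 0.593, 0.203] pointing down, gripper open.
Joint ranges: [-3.1, 3.1], [-0.84, 2.19], [0.05, 2.79], [-1.13, 4.28], [0.06, 2.93], [-2.69, 2.69]. Speed limits (rad/s): [2.22, 2.22, 2.79, 3.14, 3.14, 3.14].

INTERFACE

Orientations are given as a unit quaternion [w, x, y, z].
In Python, from workcell import bot gives the robot as it stands.
- The arm moves only by the tool play_rows, never from a script. Its argument "steps" is a list of rows, each an object of numbers: "hand": the opening, from 0 (shut) to 1 (fully open); "tx", "ty", "tz": the shift along the tool's x, y, z as a fraction of full scale; "rx", "ry", "rz": the turn, a rotation vector about the tool's x, y, z as a fraction of full scale. In form: [{"hand": .., "tx": .., "ty": .., "tz": .., "rx": .., "ry": .., "rz": ..}, ...]. A call has 1 to 5 rows; each row is the pose to reach, as a shift and turn from the pose measured when the call began, along the tool's axes at that moment, turning the shorter way round; what a row does not reach only later rows make up. Full scale, the value 1, is 10 cm for a shift and 180 degrees for a turn. A row lasts 1/8 s, in which the tool goes at most 62.5 mm and 10.7 degrees, less where a joint would pass 70% of its speed; a pose out of reach is approached as far as the arm can. A call with a number of a shift or a turn outside -1 to 1 is refused whole. A call with a gripper value outside its range is refused whole. The fingers move at their own pace and stop on an object; "grip_force" is the grip in N (left out, the last holds). Time passes only in rows, so rows that repeat a pose let the fingers close. It gives the time, the measured TCP pose, the force and the opening at its end, in the units of the state.
- bot.state(): the state, without advancing time (a new reading comes with each control period).
- bot.read_camera(name): name is "side" or "top" or "wrist"; returns a dict with "image" (420x560x3 uint8, red, green, blue), "fx", "fy", "cx", "cy" (pixels), "R" (3x3) and "t" (3): a world point X has camera coordinates R X + t. Camera axes: x right, y down, z forward; pixel columns grow to the right and rows downward; lengths in m; the calibration is good to about 2 mm. A picture is of the moment at which its call begins. There is no depth.
- bot.sign_off(): hands the job in, once; it reports no verdict.
The state is a dict: "time": time; "joint_pos": joint angles; "joint_velocities": joint speeds; "joint_efforts": joint torques, N m; "tcp_pos": TCP position; "eef_rot": TCP orientation; "contact_force": force on the tool from outside, world axes, zero at the start; "ft_torque": the same for the moment, N m; "width": opening from 0.0 (shut) to 1.0 (fully open).
Only numpy, scipy, OpenCV 4.12 (cv2) and the standard library are available. Lean on these libraries where they do the work, as an engineer would, in place of code of your own. Each camera call takes 0.05 s, during which the arm holds its last target.

TASK

Set up the banding wheel for painting the next mug: stand the wooden riser upright on the middle of the wheel and the small bisque mug upright, centred, on top of the riser. Round the wheel, as seen from the robot, stand the yellow pot on the middle of the tile to the left of the wheel, the red pot on the middle of the tile to its right and the green pot on the middle of the tile behind it (the far side). Let go of everything, never tip the brittle mug over, and leave the finished vase where it stands.

Things in the scene. Friction and masses are not known exactly. Their poses are not given: they have to be found in the camera images.
- yellow_pot: closed yellow colour pot: an upright cylinder 54 mm in diameter to 42 mm height, then a yellow lid 50 mm in diameter, 56 mm tall in all; a paper-coloured band round it. About 0.12 kg. Loose, starts upright on the table. Origin: centre of its underside, z up.
- red_pot: closed red colour pot: an upright cylinder 54 mm in diameter to 42 mm height, then a red lid 50 mm in diameter, 56 mm tall in all; a paper-coloured band round it. About 0.12 kg. Loose, starts upright on the table. Origin: centre of its underside, z up.
- green_pot: closed green colour pot: an upright cylinder 54 mm in diameter to 42 mm height, then a green lid 50 mm in diameter, 56 mm tall in all; a paper-coloured band round it. About 0.12 kg. Loose, starts upright on the table. Origin: centre of its underside, z up.
- riser: plain round wooden riser block, a solid cylinder 58 mm in diameter and 30 mm tall, about 0.06 kg, loose, starts flat on the table. Origin: centre of its underside, z up.
- cup: small bisque mug, unglazed pink (a larger blue mug stands far out at the left; pink handleless cups are stock): 62 mm across the rim, 72 mm tall, wall 5 mm, handle on its own +y side reaching about 30 mm past the wall, so grip it from above across its x axis. 0.17 kg, loose. At the start the handle points to the robot (-x) within 25 degrees. Origin: centre of its underside, z up.
- wheel: banding wheel, fixed, does not turn: bare metal disc 140 mm in diameter, its top face 50 mm above the table, on a dark foot. Origin: on its axis at table height, z up; its yaw does not matter. Three tiles lie about 145 mm from its axis: one on the robot's left (+y, within about 25 degrees), one on its right (-y) and one behind (+x, beyond the wheel as the robot sees it).
- white_tile: white square glazed tile, 80 x 80 x 8 mm, fixed flat on the table beside the banding wheel; which tile is left, right or behind changes from start to start. Origin: centre of its underside (table height), top face 8 mm above it.
- blue_tile: blue square glazed tile, 80 x 80 x 8 mm, fixed flat on the table beside the banding wheel; which tile is left, right or behind changes from start to start. Origin: centre of its underside (table height), top face 8 mm above it.
- black_tile: black square glazed tile, 80 x 80 x 8 mm, fixed flat on the table beside the banding wheel; which tile is left, right or behind changes from start to start. Origin: centre of its underside (table height), top face 8 mm above it.
- vase: finished white vase with blue bands, 70 mm at its widest, 95 mm tall, loose, standing among the things: to be left alone. Origin: centre of its underside.
Mind the look-alikes: they are no part of the job. Leave any purple look-alike of the cup alone.

How it is judged:
By the outcome, as a careful person would: the job done as asked, in the order asked, and still so for the second after the job is handed in, with the robot touching nothing.
It also fails if it takes over 131 s, if anything falls off the work surface, if the arm or the gripper's body presses on something with over 40 N, if the wrist force passes 120 N, or if a joint passes its speed limit or range.

## Working session

There is one attempt and no reset: what is moved stays moved. The work goes in short steps, Python scripts to look and compute and a tool call to move; the robot and the scene stay as the last step left them, time stands still between calls to the robot, and variables do not carry over. Pictures are saved under pics/ and viewed, and the job is handed in when it is done.

Besides the shell and the picture viewer there is one more tool, called after "Call:" as a command line: name --argument value ..., lists and objects as JSON in quotes. play_rows: Moves the arm, as the interface text tells. Its arguments: {"type":"object","properties":{"steps":{"type":"array"},"grip_force":{"type":"number"}},"required":["steps"]}

```bash
mkdir -p pics; ls; python3 - <<'E'
from workcell import bot
import cv2
print(bot.state())
for n in ["side","top","wrist"]:
    c=bot.read_camera(n); cv2.imwrite(f"pics/{n}0.png",c["image"][:,:,::-1]); print(n,c["fx"],c["fy"],c["cx"],c["cy"],c["R"],c["t"])
E
```

```text
pics
{'time': 0.0, 'joint_pos': array([ 1.14142095e+00,  4.91505765e-01,  1.55950084e+00, -5.01867622e-06,
        1.09167390e+00, -1.05574759e-01]), 'joint_velocities': array([-0.00066917, -0.00039275, -0.00085306,  0.00033143,  0.00142905,
       -0.00078915]), 'joint_efforts': array([-2.12309329e-03, -6.12627983e+01, -2.58181626e+01,  6.92236936e-02,
        4.82160214e-02, -7.57633188e-05]), 'tcp_pos': array([0.19870662, 0.59228009, 0.20257747]), 'eef_rot': array([-1.41610687e-04,  1.61192786e-01,  9.86922788e-01, -5.25171619e-04]), 'contact_force': array([-0.51791053,  0.14637115, -0.17824839]), 'ft_torque': array([ 0.00833285, -0.03048995, -0.00519928]), 'width': 1.003609276596445}
side 502.3313691496828 502.3313691496828 287.4598194518442 217.51466627824735 [[ 0.89061931 -0.45456017  0.01312634]
 [-0.33642882 -0.67803625 -0.65351549]
 [ 0.30596224  0.57761744 -0.75679932]] [-0.50174392  0.17523299  1.37899246]
top 536.6592759838379 536.6592759838379 281.90510804283764 213.10837297421168 [[ 0.01970578 -0.9995883   0.02085446]
 [-0.98352465 -0.0231296  -0.17928828]
 [ 0.17969682 -0.01697786 -0.98357552]] [-0.04190815  0.52153712  1.48022911]
wrist 292.920761998443 292.920761998443 277.46529995633324 203.7388320862574 [[ 3.19188196e-01  9.47690972e-01 -8.47326682e-04]
 [ 9.21346001e-01 -3.10105446e-01  2.34427298e-01]
 [ 2.21901873e-01 -7.56071074e-02 -9.72133285e-01]] [-0.62376899 -0.02525423  0.3899612 ]
```

View pics/top0.png

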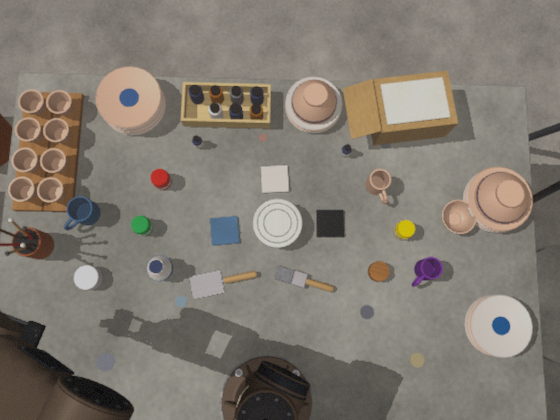

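View pics/side0.png

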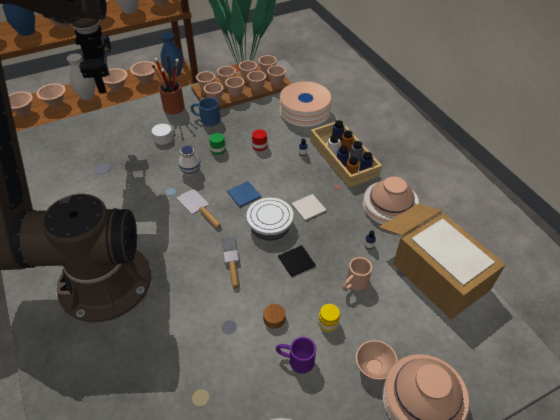

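View pics/wrist0.png

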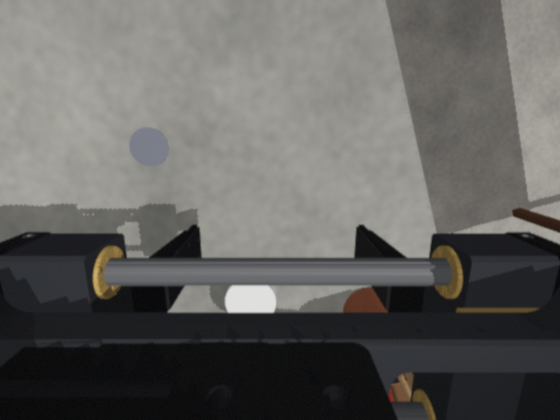

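The top view has up = +x and left = +y:
- Wheel at (277,223).
- Tiles: blue on the left (225,230), black on the right (330,223), white behind (274,179).
- Pots: red (160,178), green (141,225), yellow (405,229).
- Pink mug at (380,182) and riser at (379,271).
- Vase at (159,267) and purple look-alike at (428,268), both to be left alone.

Now I'll measure.

```bash
cat > h.py <<'E'
import numpy as np, cv2
from workcell import bot
def ray(c,u,v,z):
    R=np.array(c["R"]);t=np.array(c["t"]); o=-R.T@t
    d=R.T@np.array([(u-c["cx"])/c["fx"],(v-c["cy"])/c["fy"],1]); return o+d*(z-o[2])/d[2]
def px(c,X):
    p=np.array(c["R"])@np.array(X)+np.array(c["t"]); return c["fx"]*p[0]/p[2]+c["cx"],c["fy"]*p[1]/p[2]+c["cy"]
def blob(c,hsvlo,hsvhi,box):
    u0,v0,u1,v1=box; im=c["image"][v0:v1,u0:u1]
    h=cv2.cvtColor(np.ascontiguousarray(im),cv2.COLOR_RGB2HSV)
    m=np.zeros(h.shape[:2],np.uint8)
    if hsvlo[0]>hsvhi[0]:
        m=cv2.inRange(h,(hsvlo[0],)+hsvlo[1:],(179,)+hsvhi[1:])|cv2.inRange(h,(0,)+hsvlo[1:],hsvhi)
    else: m=cv2.inRange(h,hsvlo,hsvhi)
    n,l,s,ce=cv2.connectedComponentsWithStats(m)
    if n<2: return None
    k=1+np.argmax(s[1:,4]); q=(l==k).astype(np.uint8)
    cs,_=cv2.findContours(q,cv2.RETR_EXTERNAL,cv2.CHAIN_APPROX_NONE); cn=max(cs,key=len)
    return ce[k]+[u0,v0],s[k]+np.array([u0,v0,0,0,0]),cn.reshape(-1,2)+[u0,v0]
E
python3 - <<'E'
from h import *
for n in ["top","side"]:
    c=bot.read_camera(n); np.save(f"{n}.npy",c["image"])
    B={"top":{"red":(145,165,178,192),"green":(126,212,156,240),"yellow":(390,215,420,243),"riser":(364,256,394,286),"cup":(362,165,398,205)},
       "side":{"red":(245,122,275,155),"green":(205,128,232,158),"yellow":(315,300,345,335),"riser":(258,300,290,330),"cup":(338,255,378,295)}}[n]
    H={"red":((170,150,60),(6,255,255),.056),"green":((45,120,40),(80,255,255),.056),"yellow":((22,150,80),(34,255,255),.056),"riser":((3,120,50),(18,255,255),.03),"cup":((0,50,50),(18,180,255),.072)}
    for k,(lo,hi,z) in H.items():
        r=blob(c,lo,hi,B[k])
        if r is None: print(n,k,None);continue
        print(n,k,r[0].round(1),r[1],"pos",ray(c,*r[0],z).round(4))
    for k,(box,nm) in {"a":((345,150,425,250),"A"),"b":((220,160,340,250),"B"),"c":((120,160,200,290),"C"),"d":((350,250,410,290),"D")}.items():
        if n=="top":
            im=c["image"][box[1]:box[3],box[0]:box[2],::-1]; cv2.imwrite(f"pics/z{k}.png",cv2.resize(im,None,fx=6,fy=6,interpolation=cv2.INTER_NEAREST))
E
```

```text
top red [159.6 177.8] [151 169  19  19 270] pos [0.6149 0.3203 0.056 ]
top green [140.2 224.5] [131 216  19  18 267] pos [0.4788 0.3662 0.056 ]
top yellow [404.9 228.8] [395 220  20  19 280] pos [ 0.484  -0.3793  0.056 ]
top riser [378.5 271. ] [369 262  20  19 314] pos [ 0.3651 -0.3081  0.03  ]
top cup [378.7 183.5] [365 169  27  35 596] pos [ 0.6097 -0.3035  0.072 ]
side red [258.9 137. ] [252 130  15  15 194] pos [0.609  0.3037 0.056 ]
side green [216.6 140.3] [209 133  16  16 195] pos [0.4747 0.3505 0.056 ]
side yellow [329.  314.9] [319 304  21  23 386] pos [ 0.479  -0.3924  0.056 ]
side riser [273.9 315.6] [263 304  22  24 430] pos [ 0.3614 -0.319   0.03  ]
side cup [358. 274.] [343 257  30  34 738] pos [ 0.6025 -0.3287  0.072 ]
```

View pics/za.png

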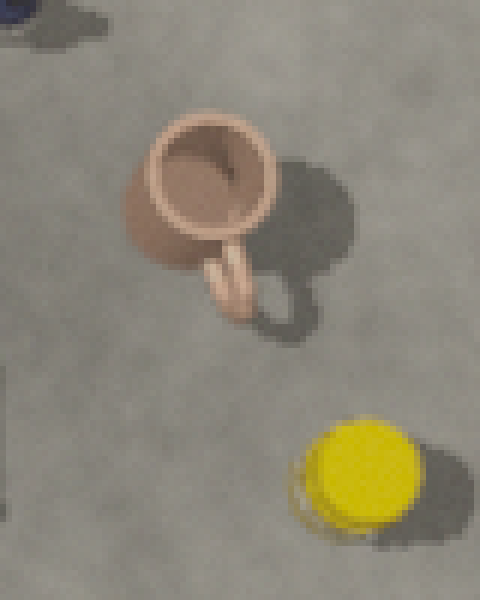

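View pics/zb.png

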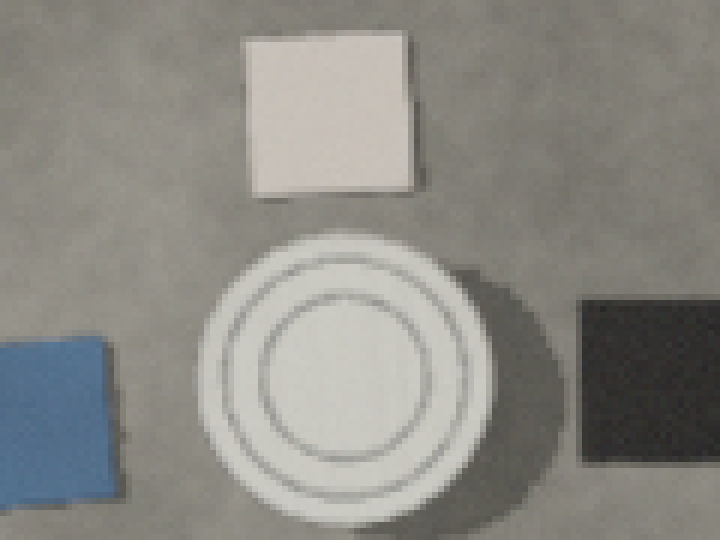

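View pics/zc.png

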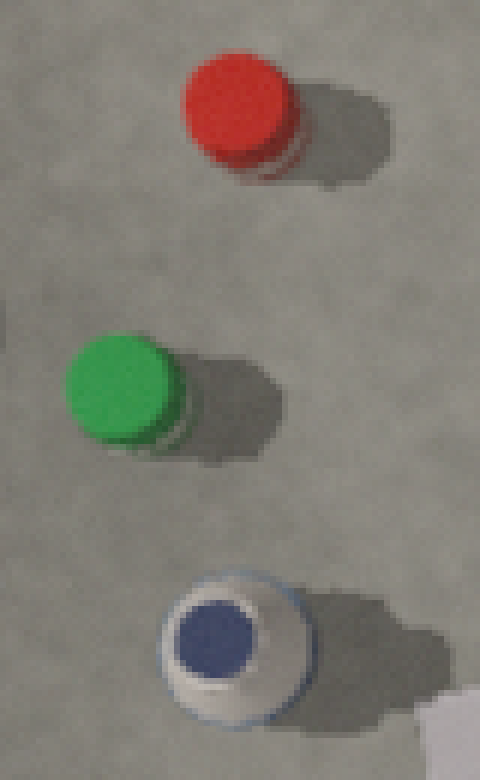

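```bash
python3 - <<'E'
from h import *
c=bot.read_camera("top")
def tile(lo,hi,box,nm):
    r=blob(c,lo,hi,box); rc=cv2.minAreaRect(r[2].astype(np.float32))
    print(nm,r[0].round(1),rc, ray(c,*rc[0],.008).round(4), ray(c,*r[0],.008).round(4))
tile((95,80,30),(120,255,255),(203,210,245,252),"blue")
tile((0,0,0),(179,255,40),(310,203,352,243),"black")
tile((0,0,150),(179,60,255),(255,160,295,196),"white")
# wheel: bright disc
r=blob(c,(0,0,125),(179,60,255),(248,196,308,252)); print("wheel",r[0],r[1], cv2.fitEllipse(r[2]), ray(c,*cv2.fitEllipse(r[2])[0],.05))
# projections of candidates
for nm,X in {"wheelguess":(.48,0,.05)}.items(): print(px(c,X))
E
```

```text
blue [224.3 230.4] ((224.41175842285156, 230.35293579101562), (26.536989212036133, 26.690383911132812), 85.60128784179688) [0.4748 0.1343 0.008 ] [0.4747 0.1345 0.008 ]
black [341. 221.] ((341.0, 221.0), (0.0, 0.0), 0.0) [ 0.5102 -0.2044  0.008 ] [ 0.5102 -0.2044  0.008 ]
white [274.2 178.4] ((274.23193359375, 178.3699188232422), (26.921875, 27.54022216796875), 87.27368927001953) [ 0.6334 -0.0066  0.008 ] [ 0.6331 -0.0065  0.008 ]
wheel [274.08101613 222.31685548] [ 248  196   60   56 2913] ((276.0872802734375, 223.25257873535156), (62.58528518676758, 69.00566101074219), 91.47154235839844) [ 0.492296   -0.01469491  0.05      ]
(np.float64(270.79681081130536), np.float64(227.4261538342933))
```

```bash
python3 - <<'E'
from h import *
C={n:bot.read_camera(n) for n in ("top","side")}
c=C["top"]
def mask(c,box,f):
    u0,v0,u1,v1=box; im=c["image"][v0:v1,u0:u1].astype(int); m=f(im[...,0],im[...,1],im[...,2]).astype(np.uint8)
    n,l,s,ce=cv2.connectedComponentsWithStats(m); k=1+np.argmax(s[1:,4]); q=(l==k).astype(np.uint8)
    cs,_=cv2.findContours(q,cv2.RETR_EXTERNAL,cv2.CHAIN_APPROX_NONE); cn=max(cs,key=len).reshape(-1,2)+[u0,v0]
    return ce[k]+[u0,v0],s[k][2:],cn
for n,B in {"top":{"red":(145,165,178,192),"green":(126,212,156,240),"yellow":(390,215,420,243)},"side":{"red":(245,122,275,155),"green":(205,128,232,158),"yellow":(315,300,345,335)}}.items():
  c=C[n]
  for k,ch in (("red",lambda r,g,b:r),("green",lambda r,g,b:g),("yellow",lambda r,g,b:r)):
    bx=B[k]; hi=np.percentile(ch(*np.moveaxis(c["image"][bx[1]:bx[3],bx[0]:bx[2]].astype(int),2,0)),97)
    sat=lambda r,g,b:(np.maximum(np.maximum(r,g),b)-np.minimum(np.minimum(r,g),b)>80)&(ch(r,g,b)>hi*.87)
    r=mask(c,bx,sat); p=ray(c,*r[0],.056); print(n,k,r[0].round(1),r[1],p.round(4), "exp w px",c["fx"]*.05/(np.array(c["R"])@p+c["t"])[2])
c=C["top"]
r=mask(c,(246,194,309,252),lambda r,g,b:(r>160)); e=cv2.fitEllipse(cv2.convexHull(r[2].astype(np.int32))); print("wheel",r[:2],e,ray(c,*e[0],.05))
r=mask(c,(310,203,352,243),lambda r,g,b:(r<65)); print("black",r[:2],ray(c,*r[0],.008))
bx=(362,164,400,206)
r=mask(c,bx,lambda r,g,b:(r-b>25)&(r>150)); e=cv2.fitEllipse(r[2]); print("cuprim",r[:2],e)
print(ray(c,380.1,178.7,.072))
r=mask(c,(364,256,394,286),lambda r,g,b:(r-b>50)&(r>110)); print("riser",r[:2],ray(c,*r[0],.03))
for n,b in (("top",(355,160,415,290)),("side",(255,250,385,335)),("side",(185,120,345,290))):
    im=C[n]["image"][b[1]:b[3],b[0]:b[2],::-1]; f=4 if n=="top" else 5
    if b[0]==185:f=4
    cv2.imwrite(f"pics/y{b[0]}.png",cv2.resize(im,None,fx=f,fy=f,interpolation=cv2.INTER_NEAREST))
E
```

```text
top red [158.4 176.7] [ 16  16 214] [0.6179 0.3239 0.056 ] exp w px 17.530027931481033
top green [139.3 223.9] [ 16  17 208] [0.4806 0.369  0.056 ] exp w px 17.826316750703796
top yellow [405.7 228. ] [ 19  17 233] [ 0.4862 -0.3817  0.056 ] exp w px 17.664838766194592
side red [258.8 133.5] [14  8 92] [0.6167 0.3204 0.056 ] exp w px 14.685110875251333
side green [216.2 137.3] [14  9 95] [0.4792 0.3655 0.056 ] exp w px 14.823434082499691
side yellow [329.5 311.7] [ 18  17 242] [ 0.4845 -0.3851  0.056 ] exp w px 19.89594430919863
wheel (array([276.89465154, 222.59697461]), array([  49,   49, 1851], dtype=int32)) ((276.8003845214844, 222.61431884765625), (48.70936965942383, 48.96695327758789), 86.2973861694336) [ 0.49417364 -0.01667464  0.05      ]
black (array([329.94150418, 223.        ]), array([ 27,  27, 718], dtype=int32)) [ 0.5035178  -0.17204136  0.008     ]
cuprim (array([380.62184874, 184.19327731]), array([ 22,  35, 238], dtype=int32)) ((380.3505859375, 181.7455291748047), (19.803510665893555, 32.432342529296875), 167.95513916015625)
[ 0.62391087 -0.30759451  0.072     ]
riser (array([378.74074074, 270.91049383]), array([ 21,  20, 324], dtype=int32)) [ 0.36543014 -0.30877398  0.03      ]
```

View pics/y255.png

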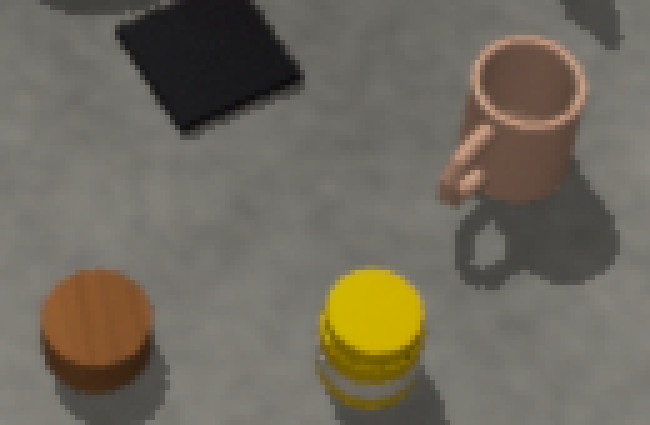

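View pics/y185.png

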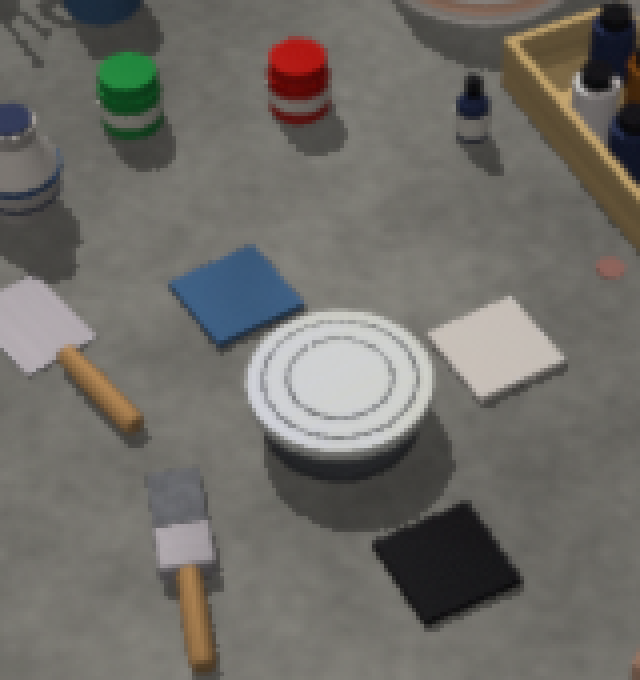

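```bash
python3 - <<'E'
from h import *
c=bot.read_camera("side"); t=bot.read_camera("top")
P=lambda c:np.array(c["K"]) if "K" in c else np.array([[c["fx"],0,c["cx"]],[0,c["fy"],c["cy"]],[0,0,1]])@np.c_[c["R"],c["t"]]
for n,u,v,z,tp in (("wheel",269.4,214.75,.05,(276.8,222.6)),("black",296.4,260.3,.008,(329.9,223)),("blue",243.7,193.2,.008,(224.4,230.4)),("white",309.2,206.4,.008,(274.2,178.4)),("riser",274,313.1,.03,(378.7,270.7)),("cup",360.3,266.2,.072,(380.1,178.7)),("red",258.8,133.5,.056,(158.4,176.7)),("green",216.2,137.3,.056,(139.3,223.9)),("yel",329.5,311.7,.056,(405.7,228))):
    X=cv2.triangulatePoints(P(c),P(t),np.array([[u],[v]],float),np.array([[tp[0]],[tp[1]]],float)); X=(X[:3]/X[3]).ravel()
    print(n,"side",ray(c,u,v,z)[:2].round(4),"top",ray(t,*tp,z)[:2].round(4),"tri",X.round(4))
E
```

```text
wheel side [ 0.4918 -0.0218] top [ 0.4942 -0.0167] tri [ 0.4948 -0.0166  0.0434]
black side [ 0.5014 -0.1769] top [ 0.5035 -0.1719] tri [ 0.5043 -0.1726  0.001 ]
blue side [0.4735 0.1295] top [0.4747 0.1343] tri [0.4756 0.1349 0.0019]
white side [ 0.6327 -0.0123] top [ 0.6333 -0.0065] tri [ 0.6356 -0.0066  0.0007]
riser side [ 0.3646 -0.3126] top [ 0.366  -0.3087] tri [ 0.3663 -0.3097  0.0244]
cup side [ 0.6214 -0.3102] top [ 0.6239 -0.3076] tri [ 0.6242 -0.3082  0.0681]
red side [0.6165 0.3204] top [0.618  0.3238] tri [0.6187 0.3248 0.0521]
green side [0.4793 0.3657] top [0.4806 0.3689] tri [0.4809 0.3698 0.0524]
yel side [ 0.4846 -0.3851] top [ 0.4862 -0.3817] tri [ 0.4867 -0.3829  0.0511]
```

The measurements agree: sizes are right, and the two cameras differ by a constant of about 4 mm in y. I'll start moving to the riser, turning the jaw axis to world x on the way.

Call:
play_rows --steps '[{"hand":1,"tx":-0.89,"ty":-0.76,"tz":0,"rx":0,"ry":0,"rz":0.29},{"hand":1,"tx":-0.89,"ty":-0.76,"tz":0,"rx":0,"ry":0,"rz":0.29},{"hand":1,"tx":-0.89,"ty":-0.76,"tz":0,"rx":0,"ry":0,"rz":0.29},{"hand":1,"tx":-0.89,"ty":-0.76,"tz":0,"rx":0,"ry":0,"rz":0.29},{"hand":1,"tx":-0.89,"ty":-0.76,"tz":0,"rx":0,"ry":0,"rz":0.29}]' --grip_force 20

```text
time: 1.12
tcp_pos: [0.2592, 0.492, 0.2033]
eef_rot: [-0.0, 0.581, 0.814, 0.0]
contact_force: [0.8, 0.6, -0.7]
width: 0.997
```

```bash
cat >> h.py <<'E'
from scipy.spatial.transform import Rotation as Ro
def go(x,y,zg,phi):
    """deltas (fractions) from now to TCP so grasp point at x,y,zg; jaw yaw phi deg"""
    s=bot.state(); q=s["eef_rot"]; Rn=Ro.from_quat([q[1],q[2],q[3],q[0]])
    d=Rn.inv().apply(np.array([x,y,zg+.006])-s["tcp_pos"])/.1
    p=np.radians(phi); Y=np.array([np.cos(p),np.sin(p),0]);Z=np.array([0,0,-1.]);X=np.cross(Y,Z)
    w=(Rn.inv()*Ro.from_matrix(np.c_[X,Y,Z])).as_rotvec()/np.pi
    print("t",round(s["time"],2),"tcp",s["tcp_pos"].round(4),"w",round(s["width"],3),"F",s["contact_force"].round(1),"j6",s["joint_pos"][5].round(2)); print("d",d.round(3),"r",w.round(4))
E
python3 -c "
from h import *
go(.365,-.31,.2,0)"
```

```text
t 1.12 tcp [0.2592 0.492  0.2033] w 0.997 F [ 0.8  0.6 -0.7] j6 0.64
d [-7.931 -1.597 -0.029] r [ 1.00e-04 -1.00e-04  1.05e-01]
```

Call:
play_rows --steps '[{"hand":1,"tx":-1,"ty":0.61,"tz":0,"rx":0,"ry":0,"rz":0.105},{"hand":1,"tx":-1,"ty":0.61,"tz":0,"rx":0,"ry":0,"rz":0.105},{"hand":1,"tx":-1,"ty":0.61,"tz":0,"rx":0,"ry":0,"rz":0.105}]'

```text
time: 1.5
tcp_pos: [0.3516, 0.4153, 0.2034]
eef_rot: [0.0, 0.709, 0.705, 0.0]
contact_force: [-0.7, 1.0, 0.5]
width: 1.002
```

Call:
play_rows --steps '[{"hand":1,"tx":-1,"ty":0.7,"tz":0,"rx":0,"ry":0,"rz":0},{"hand":1,"tx":-1,"ty":0.7,"tz":0,"rx":0,"ry":0,"rz":0}]'

```text
time: 1.75
tcp_pos: [0.4212, 0.3145, 0.2034]
eef_rot: [0.0, 0.708, 0.706, 0.0]
contact_force: [0.7, 0.1, 0.6]
width: 1.004
```

Call:
play_rows --steps '[{"hand":1,"tx":-1,"ty":0.4,"tz":0,"rx":0,"ry":0,"rz":0},{"hand":1,"tx":-1,"ty":0.4,"tz":0,"rx":0,"ry":0,"rz":0}]'

```text
time: 2.0
tcp_pos: [0.4613, 0.213, 0.2035]
eef_rot: [0.0, 0.708, 0.707, 0.001]
contact_force: [0.2, 0.9, -0.0]
width: 1.003
```

Call:
play_rows --steps '[{"hand":1,"tx":-1,"ty":0,"tz":0,"rx":0,"ry":0,"rz":0},{"hand":1,"tx":-1,"ty":0,"tz":0,"rx":0,"ry":0,"rz":0}]'

```text
time: 2.25
tcp_pos: [0.4608, 0.1115, 0.2035]
eef_rot: [0.0, 0.707, 0.707, 0.001]
contact_force: [1.3, 0.1, -0.5]
width: 1.0
```

Call:
play_rows --steps '[{"hand":1,"tx":-1,"ty":0,"tz":0,"rx":0,"ry":0,"rz":0},{"hand":1,"tx":-1,"ty":0,"tz":0,"rx":0,"ry":0,"rz":0}]'

```text
time: 2.5
tcp_pos: [0.4605, 0.0101, 0.2037]
eef_rot: [0.0, 0.707, 0.707, 0.001]
contact_force: [0.7, 0.1, -0.6]
width: 1.0
```

Call:
play_rows --steps '[{"hand":1,"tx":-1,"ty":0,"tz":0,"rx":0,"ry":0,"rz":0},{"hand":1,"tx":-1,"ty":0,"tz":0,"rx":0,"ry":0,"rz":0}]'

```text
time: 2.75
tcp_pos: [0.4604, -0.0914, 0.2038]
eef_rot: [0.001, 0.707, 0.707, 0.001]
contact_force: [0.0, -0.3, 0.0]
width: 0.998
```

Call:
play_rows --steps '[{"hand":1,"tx":-1,"ty":-0.4,"tz":0,"rx":0,"ry":0,"rz":0},{"hand":1,"tx":-1,"ty":-0.4,"tz":0,"rx":0,"ry":0,"rz":0}]'

```text
time: 3.0
tcp_pos: [0.4199, -0.1927, 0.2038]
eef_rot: [0.001, 0.707, 0.708, 0.001]
contact_force: [0.2, -0.1, -0.6]
width: 1.0
```

```bash
python3 -c "
from h import *
go(.365,-.31,.12,0)"
```

```text
t 3.0 tcp [ 0.4199 -0.1927  0.2038] w 1.0 F [ 0.2 -0.1 -0.6] j6 -0.58
d [-1.173 -0.552  0.776] r [ 0.0007 -0.0001  0.0004]
```

Call:
play_rows --steps '[{"hand":1,"tx":-1,"ty":-0.55,"tz":0,"rx":0,"ry":0,"rz":0},{"hand":1,"tx":-1,"ty":-0.55,"tz":0,"rx":0,"ry":0,"rz":0},{"hand":1,"tx":-1,"ty":-0.55,"tz":0,"rx":0,"ry":0,"rz":0}]'

```text
time: 3.38
tcp_pos: [0.3641, -0.2947, 0.2037]
eef_rot: [0.001, 0.708, 0.707, 0.001]
contact_force: [0.3, -0.3, -0.4]
width: 1.0
```

Call:
play_rows --steps '[{"hand":1,"tx":-0.17,"ty":0,"tz":0.7,"rx":0,"ry":0,"rz":0},{"hand":1,"tx":-0.17,"ty":0,"tz":0.7,"rx":0,"ry":0,"rz":0},{"hand":1,"tx":-0.17,"ty":0,"tz":0.7,"rx":0,"ry":0,"rz":0},{"hand":1,"tx":-0.17,"ty":0,"tz":0.7,"rx":0,"ry":0,"rz":0}]'

```text
time: 3.88
tcp_pos: [0.365, -0.3114, 0.1351]
eef_rot: [0.002, 0.707, 0.707, 0.001]
contact_force: [0.5, -0.2, -0.3]
width: 0.999
```

```bash
python3 -c "
from h import *
go(.365,-.31,.015,0)
c=bot.read_camera('wrist'); cv2.imwrite('pics/w1.png',c['image'][:,:,::-1])
print(px(c,(.365,-.31,.03)),px(c,(.365,-.31,.0)))
c=bot.read_camera('top'); cv2.imwrite('pics/t1.png',cv2.resize(c['image'][200:340,310:450,::-1],None,fx=4,fy=4))
"
```

```text
t 3.88 tcp [ 0.365  -0.3114  0.1351] w 0.999 F [ 0.5 -0.2 -0.3] j6 -0.85
d [ 0.016 -0.005  1.141] r [ 0.0012  0.0004 -0.0001]
(np.float64(278.01984896624117), np.float64(198.07884629357397)) (np.float64(277.8666071461554), np.float64(192.1784057080876))
```

View pics/w1.png

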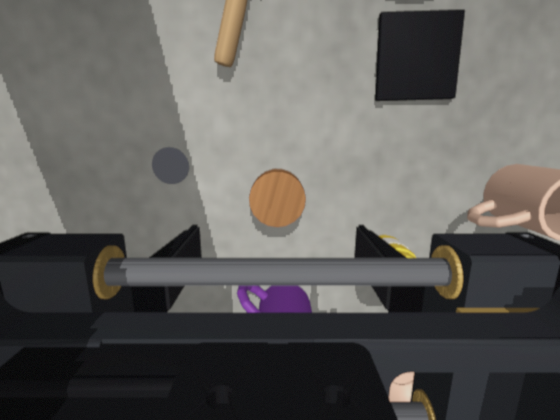

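View pics/t1.png

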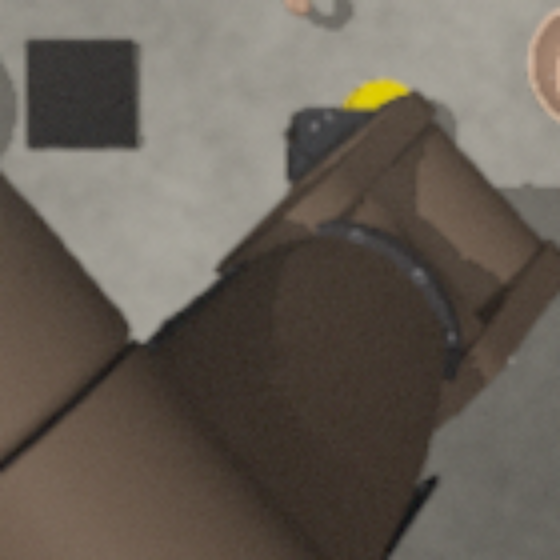

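The riser shows at (277.5,198) in the wrist view, against a prediction of (278,198), so the position is confirmed. The fingertips need a grasp height of at least about 23 mm.

Call:
play_rows --steps '[{"hand":1,"tx":0.01,"ty":0,"tz":0.5,"rx":0,"ry":0,"rz":0},{"hand":1,"tx":0.01,"ty":0,"tz":0.8,"rx":0,"ry":0,"rz":0},{"hand":1,"tx":0.01,"ty":0,"tz":1.0,"rx":0,"ry":0,"rz":0},{"hand":1,"tx":0.01,"ty":0,"tz":1.0,"rx":0,"ry":0,"rz":0}]'

```text
time: 4.47
tcp_pos: [0.3652, -0.3104, 0.0348]
eef_rot: [0.001, 0.707, 0.707, 0.001]
contact_force: [0.2, 0.2, -0.1]
width: 1.001
```

Call:
play_rows --steps '[{"hand":1,"tx":0,"ty":0,"tz":0.05,"rx":0,"ry":0,"rz":0},{"hand":0.4,"tx":0,"ty":0,"tz":0.05,"rx":0,"ry":0,"rz":0},{"hand":0.4,"tx":0,"ty":0,"tz":0.05,"rx":0,"ry":0,"rz":0},{"hand":0.4,"tx":0,"ty":0,"tz":0.05,"rx":0,"ry":0,"rz":0},{"hand":0.4,"tx":0,"ty":0,"tz":0.05,"rx":0,"ry":0,"rz":0}]'

```text
time: 5.1
tcp_pos: [0.3652, -0.3105, 0.0299]
eef_rot: [0.001, 0.707, 0.707, 0.001]
contact_force: [-0.1, -0.1, 0.5]
width: 0.636
```

Call:
play_rows --steps '[{"hand":0.4,"tx":0,"ty":0,"tz":0,"rx":0,"ry":0,"rz":0},{"hand":0.4,"tx":0,"ty":0,"tz":0,"rx":0,"ry":0,"rz":0}]'

```text
time: 5.35
tcp_pos: [0.3652, -0.3105, 0.03]
eef_rot: [0.001, 0.707, 0.707, 0.001]
contact_force: [-0.5, 0.8, 0.5]
width: 0.434
```

```bash
python3 -c "
from h import *
go(.365,-.31,.023,0)
c=bot.read_camera('wrist'); cv2.imwrite('pics/w2.png',c['image'][:,:,::-1])
c=bot.read_camera('side'); cv2.imwrite('pics/s2.png',cv2.resize(c['image'][220:360,190:360,::-1],None,fx=4,fy=4))
"
```

```text
t 5.35 tcp [ 0.3652 -0.3105  0.03  ] w 0.434 F [-0.5  0.8  0.5] j6 -0.85
d [ 0.005 -0.002  0.01 ] r [ 0.001   0.0003 -0.0001]
```

View pics/w2.png

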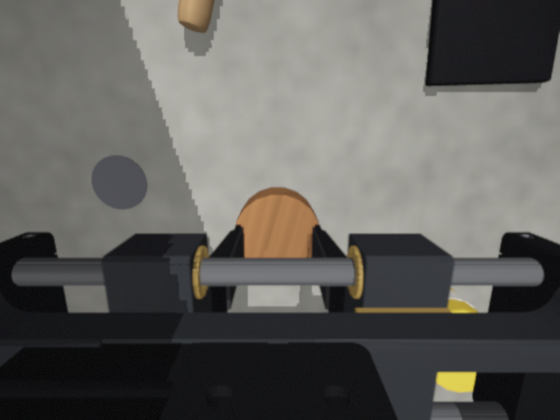

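View pics/s2.png

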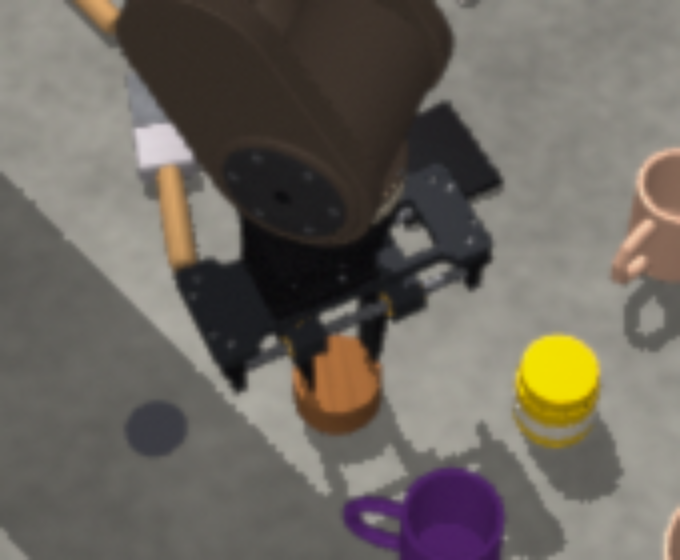

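```bash
python3 -c "
from h import *
c=bot.read_camera('wrist')
s=bot.state()['tcp_pos']
for z in (.03,.0):
  print(z,[np.round(px(c,(s[0],s[1]+dy,z)),1) for dy in (-.03,0,.029,.04)])
print(ray(c,278,187,.03), c['R'],c['t'],-np.array(c['R']).T@c['t'])
c=bot.read_camera('side'); u=190-.5+(292+381)/8
print(u,[np.round(px(c,(s[0],s[1]+dy,.03)),1) for dy in (0,.02,.03)], 'riser right edge',190+381/4,'left',190+292/4, 'bottom',220+433/4)
"
```

```text
0.03 [array([279. , 276.8]), array([279., 235.]), array([279. , 191.6]), array([279. , 174.2])]
0.0 [array([278.7, 258.4]), array([278.7, 221.6]), array([278.6, 183.6]), array([278.6, 168.5])]
[ 0.364593  -0.2785321  0.03     ] [[ 0.99999371 -0.00146201  0.00323105]
 [-0.00218058 -0.97197505  0.2350739 ]
 [ 0.00279682 -0.23507947 -0.97197213]] [-0.3647582  -0.28752242  0.14708882] [ 0.36371756 -0.24542034  0.2117338 ]
273.625 [array([273.8, 312.3]), array([270.4, 306.3]), array([268.8, 303.3])] riser right edge 285.25 left 263.0 bottom 328.25
```

Call:
play_rows --steps '[{"hand":0.4,"tx":0,"ty":0,"tz":0,"rx":0,"ry":0,"rz":0},{"hand":0.4,"tx":0,"ty":0,"tz":0,"rx":0,"ry":0,"rz":0}]'

```text
time: 5.8
tcp_pos: [0.3652, -0.3105, 0.0299]
eef_rot: [0.001, 0.707, 0.707, 0.001]
contact_force: [0.3, -0.3, 0.2]
width: 0.402
```

```bash
python3 -c "
from h import *
go(.365,-.31,.023,0)
c=bot.read_camera('wrist'); cv2.imwrite('pics/w3.png',cv2.resize(c['image'][160:340,180:380,::-1],None,fx=4,fy=4,interpolation=cv2.INTER_NEAREST)[:600])
"
```

```text
t 5.8 tcp [ 0.3652 -0.3105  0.0299] w 0.402 F [ 0.3 -0.3  0.2] j6 -0.85
d [ 0.005 -0.002  0.009] r [ 0.001   0.0002 -0.0001]
```

View pics/w3.png

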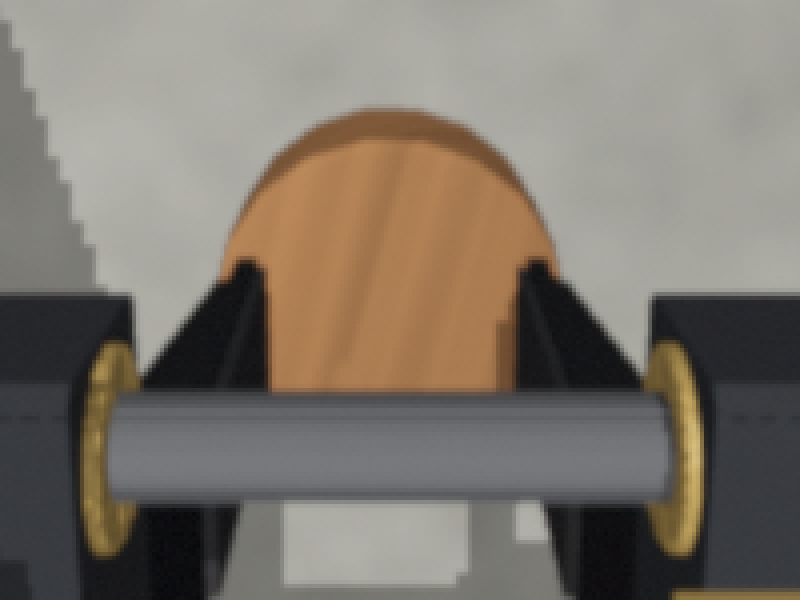

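```bash
python3 -c "
from h import *
s=bot.state()['tcp_pos']
c=bot.read_camera('side'); cv2.imwrite('pics/s3.png',cv2.resize(c['image'][260:350,230:310,::-1],None,fx=8,fy=8,interpolation=cv2.INTER_NEAREST)[:600])
for dx in (-.019,.019):
  for z in (0.005,.02,.035): print(dx,z,(np.array(px(c,(s[0]+dx,s[1],z)))-[230,260])*8)
q=bot.state(); print(q['eef_rot'],q['joint_pos'])
"
```

```text
-0.019 0.005 [298.47951437 481.23692278]
-0.019 0.02 [297.67462225 457.93319897]
-0.019 0.035 [296.85544336 434.21583603]
0.019 0.005 [403.45588526 434.85284979]
0.019 0.02 [403.57339953 411.35281788]
0.019 0.035 [403.69298088 387.43941973]
[0.00136624 0.70724443 0.7069673  0.00082682] [-0.84352194  0.5609835   2.07385644  0.00374516  0.50412352 -0.84640689]
```

View pics/s3.png

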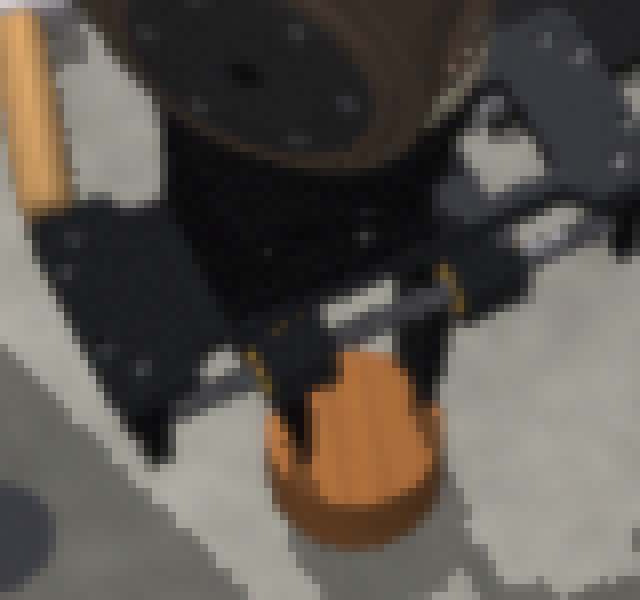

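The wrist and side views show the fingertips at about riser-top height, over the riser, although TCP z is 0.030. So they sit higher than the stated 25 mm ahead of the TCP. I'll open and probe downward gently, watching the force.

Call:
play_rows --steps '[{"hand":1,"tx":0,"ty":0,"tz":-0.03,"rx":0,"ry":0,"rz":0},{"hand":1,"tx":0,"ty":0,"tz":-0.03,"rx":0,"ry":0,"rz":0},{"hand":1,"tx":0,"ty":0,"tz":-0.03,"rx":0,"ry":0,"rz":0},{"hand":1,"tx":0,"ty":0,"tz":-0.03,"rx":0,"ry":0,"rz":0},{"hand":1,"tx":0,"ty":0,"tz":-0.03,"rx":0,"ry":0,"rz":0}]'

```text
time: 6.52
tcp_pos: [0.3652, -0.3105, 0.0329]
eef_rot: [0.001, 0.707, 0.707, 0.001]
contact_force: [-0.3, 1.0, -0.7]
width: 0.875
```

Call:
play_rows --steps '[{"hand":1,"tx":0,"ty":0,"tz":0.05,"rx":0,"ry":0,"rz":0},{"hand":1,"tx":0,"ty":0,"tz":0.08,"rx":0,"ry":0,"rz":0}]'

```text
time: 6.78
tcp_pos: [0.3651, -0.3104, 0.0245]
eef_rot: [0.001, 0.707, 0.707, 0.001]
contact_force: [0.2, -0.2, 0.4]
width: 0.997
```

Call:
play_rows --steps '[{"hand":1,"tx":0,"ty":0,"tz":0.02,"rx":0,"ry":0,"rz":0},{"hand":1,"tx":0,"ty":0,"tz":0.03,"rx":0,"ry":0,"rz":0}]'

```text
time: 7.02
tcp_pos: [0.3651, -0.3103, 0.0212]
eef_rot: [0.001, 0.707, 0.707, 0.001]
contact_force: [0.3, -0.7, 0.2]
width: 1.002
```

```bash
python3 -c "
from h import *
go(.365,-.31,.023,0)
c=bot.read_camera('wrist'); cv2.imwrite('pics/w4.png',c['image'][:,:,::-1])
"
```

```text
t 7.03 tcp [ 0.3651 -0.3103  0.0212] w 1.002 F [ 0.3 -0.7  0.2] j6 -0.85
d [ 0.003 -0.    -0.078] r [ 0.0008  0.     -0.0001]
```

View pics/w4.png

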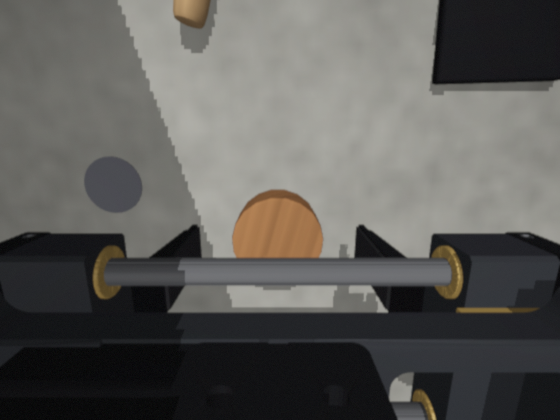

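Still no contact at TCP z=0.021. From the wrist view (tips at (198,228) and (358,228), gap 95 mm) the tips sit about 12 mm above the reported TCP. I'll go on probing downward in small steps.

Call:
play_rows --steps '[{"hand":1,"tx":0,"ty":0,"tz":0.05,"rx":0,"ry":0,"rz":0},{"hand":1,"tx":0,"ty":0,"tz":0.1,"rx":0,"ry":0,"rz":0}]'

```text
time: 7.32
tcp_pos: [0.3651, -0.3103, 0.0109]
eef_rot: [0.001, 0.707, 0.707, 0.001]
contact_force: [0.4, 0.2, 0.4]
width: 0.999
```

Call:
play_rows --steps '[{"hand":1,"tx":0,"ty":0,"tz":0.05,"rx":0,"ry":0,"rz":0},{"hand":1,"tx":0,"ty":0,"tz":0.1,"rx":0,"ry":0,"rz":0}]'

```text
time: 7.58
tcp_pos: [0.3651, -0.3103, 0.0005]
eef_rot: [0.001, 0.707, 0.707, 0.001]
contact_force: [-0.4, -1.3, -0.0]
width: 1.002
```

```bash
python3 -c "
from h import *
go(.365,-.31,.023,0)
c=bot.read_camera('side'); cv2.imwrite('pics/s5.png',cv2.resize(c['image'][250:350,220:320,::-1],None,fx=6,fy=6,interpolation=cv2.INTER_NEAREST))
"
```

```text
t 7.58 tcp [ 0.3651 -0.3103  0.0005] w 1.002 F [-0.4 -1.3 -0. ] j6 -0.85
d [ 0.003 -0.001 -0.285] r [ 0.0008  0.     -0.0001]
```

View pics/s5.png

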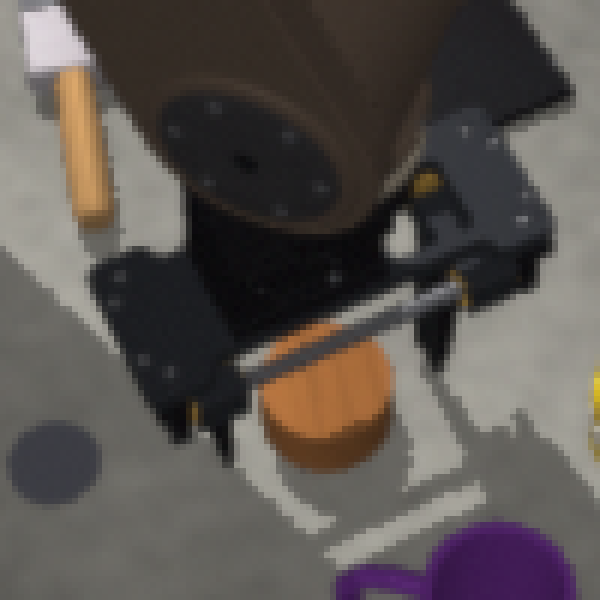

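TCP z is 0 with no contact, and the tips now clearly straddle the riser. I'll go 5 mm lower and grip.

Call:
play_rows --steps '[{"hand":1,"tx":0,"ty":0,"tz":0.05,"rx":0,"ry":0,"rz":0},{"hand":0.4,"tx":0,"ty":0,"tz":0.05,"rx":0,"ry":0,"rz":0},{"hand":0.4,"tx":0,"ty":0,"tz":0.05,"rx":0,"ry":0,"rz":0},{"hand":0.4,"tx":0,"ty":0,"tz":0.05,"rx":0,"ry":0,"rz":0},{"hand":0.4,"tx":0,"ty":0,"tz":0.05,"rx":0,"ry":0,"rz":0}]'

```text
time: 8.25
tcp_pos: [0.365, -0.3102, -0.0048]
eef_rot: [0.001, 0.707, 0.707, 0.001]
contact_force: [-0.7, -0.3, -0.4]
width: 0.635
```

Call:
play_rows --steps '[{"hand":0.4,"tx":0,"ty":0,"tz":0,"rx":0,"ry":0,"rz":0},{"hand":0.4,"tx":0,"ty":0,"tz":0,"rx":0,"ry":0,"rz":0}]'

```text
time: 8.5
tcp_pos: [0.365, -0.3102, -0.0048]
eef_rot: [0.001, 0.707, 0.707, 0.001]
contact_force: [0.2, 0.2, -0.3]
width: 0.605
```

Call:
play_rows --steps '[{"hand":0.4,"tx":0,"ty":0,"tz":-0.5,"rx":0,"ry":0,"rz":0},{"hand":0.4,"tx":0,"ty":0,"tz":-1,"rx":0,"ry":0,"rz":0},{"hand":0.4,"tx":0,"ty":0,"tz":-1,"rx":0,"ry":0,"rz":0}]'

```text
time: 8.88
tcp_pos: [0.3658, -0.3112, 0.098]
eef_rot: [0.004, 0.707, 0.707, 0.001]
contact_force: [0.2, 0.1, -1.3]
width: 0.612
```

```bash
python3 -c "
from h import *
go(.493,-.019,.1,0)
c=bot.read_camera('wrist'); cv2.imwrite('pics/w6.png',c['image'][:,:,::-1])
c=bot.read_camera('side'); cv2.imwrite('pics/s6.png',cv2.resize(c['image'][230:350,220:340,::-1],None,fx=5,fy=5,interpolation=cv2.INTER_NEAREST))
"
```

```text
t 8.88 tcp [ 0.3658 -0.3112  0.098 ] w 0.612 F [ 0.2  0.1 -1.3] j6 -0.85
d [ 2.922  1.272 -0.085] r [ 0.002   0.0014 -0.0001]
```

View pics/w6.png

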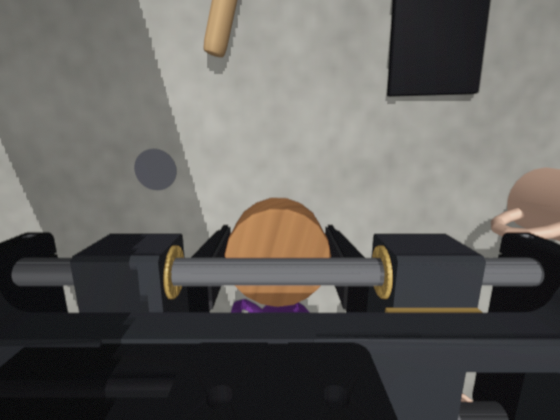

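View pics/s6.png

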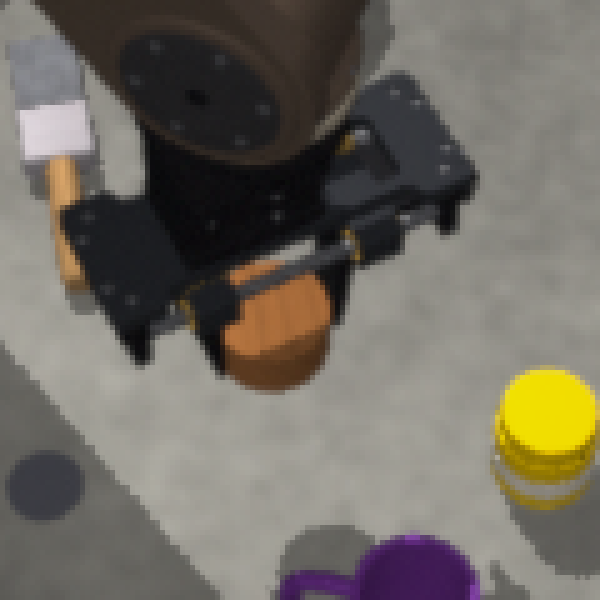

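Riser is held (opening 0.612 = 58 mm), with its underside about 5 mm above reported TCP z. Next I carry it towards the wheel.

Call:
play_rows --steps '[{"hand":0.4,"tx":0.9,"ty":0.6,"tz":-0.1,"rx":0,"ry":0,"rz":0},{"hand":0.4,"tx":0.9,"ty":0.6,"tz":-0.1,"rx":0,"ry":0,"rz":0}]'

```text
time: 9.22
tcp_pos: [0.4247, -0.2186, 0.1037]
eef_rot: [-0.0, 0.708, 0.707, 0.001]
contact_force: [0.1, -0.8, -0.5]
width: 0.611
```

Call:
play_rows --steps '[{"hand":0.4,"tx":1,"ty":0.6,"tz":0,"rx":0,"ry":0,"rz":0},{"hand":0.4,"tx":1,"ty":0.6,"tz":0,"rx":0,"ry":0,"rz":0},{"hand":0.4,"tx":1,"ty":0.6,"tz":0,"rx":0,"ry":0,"rz":0}]'

```text
time: 9.6
tcp_pos: [0.4853, -0.1156, 0.1021]
eef_rot: [-0.002, 0.706, 0.708, 0.0]
contact_force: [-0.1, -0.7, -0.4]
width: 0.603
```

```bash
python3 -c "
from h import *
go(.493,-.019,.1,0)
c=bot.read_camera('wrist'); cv2.imwrite('pics/w7.png',c['image'][:,:,::-1]); np.savez('w7.npz',**c)
print(px(c,(.493,-.019,.05)),px(c,(.6333,-.0095,.008)),px(c,(.5025,-.1744,.008)),px(c,(.474,.132,.008)))
"
```

```text
t 9.6 tcp [ 0.4853 -0.1156  0.1021] w 0.603 F [-0.1 -0.7 -0.4] j6 -0.37
d [ 0.966  0.079 -0.036] r [-0.0007 -0.0008  0.001 ]
(np.float64(289.36053499817604), np.float64(90.00955719269142)) (np.float64(446.5361674207455), np.float64(85.7980701500705)) (np.float64(295.4310833724042), np.float64(258.8594043655689)) (np.float64(264.9314720115838), np.float64(-109.93447110920539))
```

View pics/w7.png

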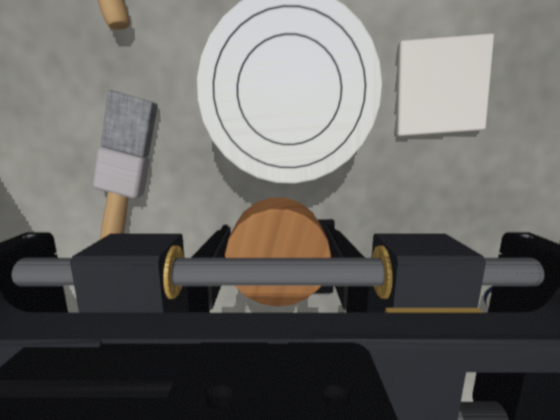

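```bash
python3 -c "
from h import *
c=dict(np.load('w7.npz'))
print('riser top edge',ray(c,277.5,198,.137)[:2],'L',ray(c,225,250,.137)[:2],'R',ray(c,330.5,250,.137)[:2])
print('ring',ray(c,289.3,33,.05)[:2],ray(c,289.3,145,.05)[:2],ray(c,237,89,.05)[:2],ray(c,342,89,.05)[:2],'out',ray(c,197.5,89,.05)[:2],ray(c,381.5,89,.05)[:2],ray(c,289,185,.05)[:2],)
for p in ((398,40),(493,34),(485,130),(398,136)): print(ray(c,*p,.008)[:2])
"
```

```text
riser top edge [ 0.48436698 -0.08318361] L [ 0.45624174 -0.11181193] R [ 0.51285181 -0.11165617]
ring [0.49251677 0.01969966] [ 0.4934134  -0.05957523] [ 0.45363245 -0.01835186] [ 0.53253489 -0.01822009] out [ 0.42392312 -0.01840147] [ 0.56219028 -0.01817057] [ 0.49352985 -0.0913366 ]
[0.58688792 0.02713466]
[0.66716885 0.03187509]
[ 0.67351553 -0.04728972]
[ 0.59466223 -0.05278164]
```

Wheel from the wrist view: rings centred on (0.493,-0.020), in agreement with the top and side average. Moving over the wheel and lowering.

Call:
play_rows --steps '[{"hand":0.4,"tx":0.95,"ty":0.08,"tz":0,"rx":0,"ry":0,"rz":0},{"hand":0.4,"tx":0.95,"ty":0.08,"tz":0,"rx":0,"ry":0,"rz":0},{"hand":0.4,"tx":0.95,"ty":0.08,"tz":0,"rx":0,"ry":0,"rz":0},{"hand":0.4,"tx":0.95,"ty":0.08,"tz":0.3,"rx":0,"ry":0,"rz":0},{"hand":0.4,"tx":0.95,"ty":0.08,"tz":0.45,"rx":0,"ry":0,"rz":0}]'

```text
time: 10.28
tcp_pos: [0.4915, -0.0232, 0.0559]
eef_rot: [-0.003, 0.707, 0.707, -0.001]
contact_force: [0.5, 0.1, -0.8]
width: 0.607
```

```bash
python3 -c "
from h import *
go(.493,-.021,.0395,0)
c=bot.read_camera('wrist'); cv2.imwrite('pics/w8.png',c['image'][:,:,::-1]); np.savez('w8.npz',**c)
"
```

```text
t 10.28 tcp [ 0.4915 -0.0232  0.0559] w 0.607 F [ 0.5  0.1 -0.8] j6 -0.19
d [0.022 0.015 0.104] r [-0.0014 -0.0009  0.    ]
```

View pics/w8.png

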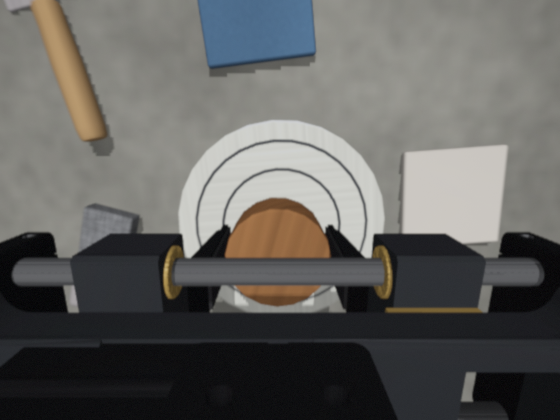

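Call:
play_rows --steps '[{"hand":0.4,"tx":0.02,"ty":0.015,"tz":0.04,"rx":-0.0014,"ry":-0.001,"rz":0},{"hand":0.4,"tx":0.02,"ty":0.015,"tz":0.08,"rx":-0.0014,"ry":-0.001,"rz":0},{"hand":0.4,"tx":0.02,"ty":0.015,"tz":0.09,"rx":-0.0014,"ry":-0.001,"rz":0}]'

```text
time: 10.7
tcp_pos: [0.4926, -0.0211, 0.0459]
eef_rot: [-0.0, 0.707, 0.707, -0.001]
contact_force: [0.1, 0.3, -0.6]
width: 0.609
```

Call:
play_rows --steps '[{"hand":0.4,"tx":0,"ty":0,"tz":0.01,"rx":0,"ry":0,"rz":0},{"hand":0.4,"tx":0,"ty":0,"tz":0.015,"rx":0,"ry":0,"rz":0}]'

```text
time: 10.95
tcp_pos: [0.4928, -0.0211, 0.0451]
eef_rot: [-0.0, 0.707, 0.707, -0.0]
contact_force: [-4.1, 0.5, 14.6]
width: 0.606
```

```bash
python3 -c "
from h import *
go(.493,-.021,.0395,0)
c=bot.read_camera('wrist'); cv2.imwrite('pics/w9.png',c['image'][:,:,::-1]); np.savez('w9.npz',**c)
"
```

```text
t 10.95 tcp [ 0.4928 -0.0211  0.0451] w 0.606 F [-4.1  0.5 14.6] j6 -0.18
d [ 0.001  0.002 -0.004] r [-0.0002  0.0001  0.0001]
```

View pics/w9.png

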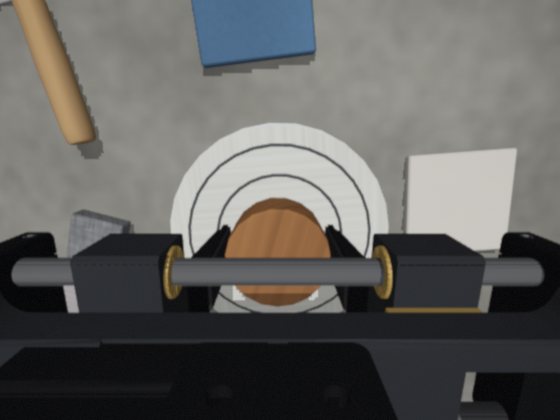

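Contact came at the predicted height, 14.6 N. Releasing and rising.

Call:
play_rows --steps '[{"hand":1,"tx":0,"ty":0,"tz":-0.01,"rx":0,"ry":0,"rz":0},{"hand":1,"tx":0,"ty":0,"tz":-0.01,"rx":0,"ry":0,"rz":0},{"hand":1,"tx":0,"ty":0,"tz":-0.01,"rx":0,"ry":0,"rz":0},{"hand":1,"tx":0,"ty":0,"tz":-0.01,"rx":0,"ry":0,"rz":0},{"hand":1,"tx":0,"ty":0,"tz":-0.01,"rx":0,"ry":0,"rz":0}]'

```text
time: 11.62
tcp_pos: [0.4928, -0.0211, 0.0461]
eef_rot: [-0.0, 0.707, 0.707, -0.0]
contact_force: [0.1, -0.2, -0.2]
width: 0.993
```

Call:
play_rows --steps '[{"hand":1,"tx":0,"ty":0,"tz":-0.4,"rx":0,"ry":0,"rz":0},{"hand":1,"tx":0,"ty":0,"tz":-1,"rx":0,"ry":0,"rz":0},{"hand":1,"tx":0,"ty":0,"tz":-1,"rx":0,"ry":0,"rz":0}]'

```text
time: 12.0
tcp_pos: [0.4945, -0.0213, 0.1497]
eef_rot: [0.003, 0.707, 0.707, 0.002]
contact_force: [0.1, 0.0, -0.4]
width: 0.998
```

Call:
play_rows --steps '[{"hand":1,"tx":-1,"ty":0.35,"tz":-0.5,"rx":0,"ry":0,"rz":-0.2},{"hand":1,"tx":-1,"ty":0.35,"tz":-0.5,"rx":0,"ry":0,"rz":-0.2},{"hand":1,"tx":-1,"ty":0.35,"tz":-0.5,"rx":0,"ry":0,"rz":-0.2},{"hand":1,"tx":-1,"ty":0.35,"tz":-0.5,"rx":0,"ry":0,"rz":-0.2}]'

```text
time: 12.5
tcp_pos: [0.5289, -0.1218, 0.1992]
eef_rot: [0.003, 0.453, 0.892, 0.001]
contact_force: [-0.4, -0.3, 0.4]
width: 1.004
```

```bash
python3 -c "
from h import *
go(.623,-.309,.15,90)
c=bot.read_camera('wrist'); cv2.imwrite('pics/w10.png',c['image'][:,:,::-1]); np.savez('w10.npz',**c)
c=bot.read_camera('top'); np.savez('t10.npz',**c); cv2.imwrite('pics/t10.png',cv2.resize(c['image'][150:260,210:400,::-1],None,fx=4,fy=4,interpolation=cv2.INTER_NEAREST))
c=bot.read_camera('side'); np.savez('s10.npz',**c); cv2.imwrite('pics/s10.png',cv2.resize(c['image'][160:300,220:390,::-1],None,fx=4,fy=4,interpolation=cv2.INTER_NEAREST))
"
```

```text
t 12.5 tcp [ 0.5289 -0.1218  0.1992] w 1.004 F [-0.4 -0.3  0.4] j6 -0.98
d [-2.065 -0.347  0.439] r [ 0.0004  0.0017 -0.299 ]
```

View pics/t10.png

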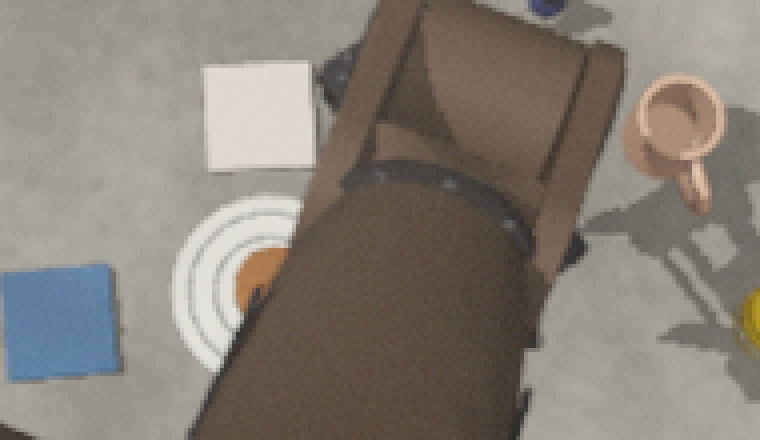

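View pics/s10.png

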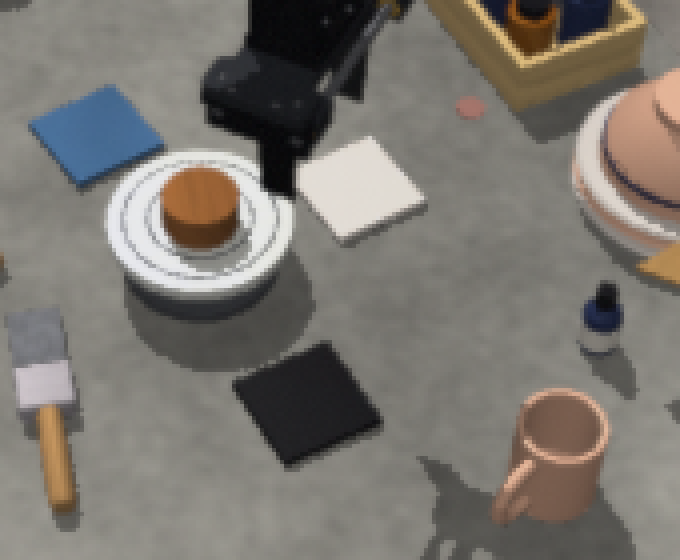

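View pics/w10.png

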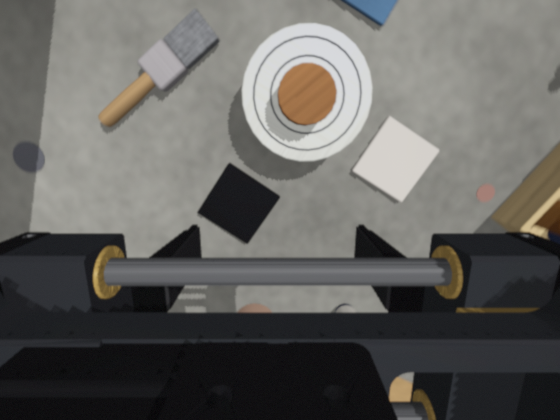

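```bash
python3 -c "
from h import *
c=dict(np.load('s10.npz')); print('side riser',ray(c,269.75,209.5,.08)[:2],'wheel',ray(c,269.4,214.75,.05)[:2])
c=dict(np.load('w10.npz'))
u=c['image'].astype(int)
def cen(m):
    cs,_=cv2.findContours(m.astype(np.uint8),cv2.RETR_EXTERNAL,cv2.CHAIN_APPROX_NONE); k=max(cs,key=cv2.contourArea); return cv2.fitEllipse(cv2.convexHull(k))
box=u[60:130,265:350]; e=cen((box[...,0]-box[...,2]>60)&(box[...,0]>120)); print(e); p=(e[0][0]+265,e[0][1]+60)
b2=u[15:175,230:385]; e2=cen((b2.min(2)>150)|(b2[...,0]-b2[...,2]>40)); print(e2); q=(e2[0][0]+230,e2[0][1]+15)
print('wrist riser',ray(c,*p,.08)[:2],'wheel',ray(c,*q,.05)[:2])
c=dict(np.load('t10.npz'))
"
```

```text
side riser [ 0.490476   -0.02785268] wheel [ 0.49181083 -0.02177156]
((41.526283264160156, 33.46159362792969), (56.56523132324219, 60.66819763183594), 16.913198471069336)
((76.939697265625, 76.1658935546875), (131.81533813476562, 139.6229705810547), 8.830660820007324)
wrist riser [ 0.49071628 -0.02290387] wheel [ 0.48990275 -0.01619062]
```

Both the side and wrist views show the riser about 6 mm off towards -y, while x is fine. I'll re-centre it by closing the jaws along y at y=-0.017.

```bash
python3 -c "
from h import *
go(.4928,-.017,.1,90)"
```

```text
t 12.65 tcp [ 0.5289 -0.1212  0.1993] w 1.001 F [-0.  -0.1 -0.1] j6 -0.97
d [1.059 0.316 0.93 ] r [ 0.0004  0.0016 -0.3004]
```

Call:
play_rows --steps '[{"hand":1,"tx":1,"ty":0.31,"tz":0.3,"rx":0,"ry":0.0016,"rz":-0.3},{"hand":1,"tx":1,"ty":0.31,"tz":0.3,"rx":0,"ry":0.0016,"rz":-0.3},{"hand":1,"tx":1,"ty":0.31,"tz":0.3,"rx":0,"ry":0.0016,"rz":-0.3},{"hand":1,"tx":1,"ty":0.31,"tz":0.3,"rx":0,"ry":0.0016,"rz":-0.3},{"hand":1,"tx":1,"ty":0.31,"tz":0.3,"rx":0,"ry":0.0016,"rz":-0.3}]'

```text
time: 13.28
tcp_pos: [0.4953, -0.0216, 0.1686]
eef_rot: [-0.0, -0.0, 1.0, 0.001]
contact_force: [0.2, 0.2, 0.3]
width: 1.001
```

```bash
python3 -c "
from h import *
go(.4928,-.017,.0401,90)"
```

```text
t 13.28 tcp [ 0.4953 -0.0216  0.1686] w 1.001 F [0.2 0.2 0.3] j6 -1.75
d [0.025 0.045 1.225] r [ 0.0004 -0.      0.0001]
```

Call:
play_rows --steps '[{"hand":1,"tx":0.025,"ty":0.045,"tz":0.4,"rx":0,"ry":0,"rz":0},{"hand":1,"tx":0.025,"ty":0.045,"tz":1,"rx":0,"ry":0,"rz":0},{"hand":1,"tx":0.025,"ty":0.045,"tz":1,"rx":0,"ry":0,"rz":0}]'

```text
time: 13.65
tcp_pos: [0.4907, -0.0166, 0.0657]
eef_rot: [-0.004, 0.0, 1.0, 0.001]
contact_force: [0.1, -0.7, 0.5]
width: 1.001
```

```bash
python3 -c "
from h import *
go(.4928,-.017,.0401,90)"
```

```text
t 13.65 tcp [ 0.4907 -0.0166  0.0657] w 1.001 F [ 0.1 -0.7  0.5] j6 -1.74
d [-0.023 -0.005  0.196] r [ 0.0008 -0.0024 -0.0003]
```

Call:
play_rows --steps '[{"hand":1,"tx":-0.023,"ty":-0.005,"tz":0.19,"rx":0,"ry":-0.0024,"rz":0},{"hand":0.4,"tx":-0.023,"ty":-0.005,"tz":0.19,"rx":0,"ry":-0.0024,"rz":0},{"hand":0.4,"tx":-0.023,"ty":-0.005,"tz":0.19,"rx":0,"ry":-0.0024,"rz":0},{"hand":0.4,"tx":-0.023,"ty":-0.005,"tz":0.19,"rx":0,"ry":-0.0024,"rz":0},{"hand":0.4,"tx":-0.023,"ty":-0.005,"tz":0.19,"rx":0,"ry":-0.0024,"rz":0}]'

```text
time: 14.28
tcp_pos: [0.4932, -0.0171, 0.0474]
eef_rot: [0.001, 0.0, 1.0, 0.001]
contact_force: [0.5, 0.2, 0.9]
width: 0.632
```

Call:
play_rows --steps '[{"hand":0.4,"tx":0,"ty":0,"tz":0,"rx":0,"ry":0,"rz":0},{"hand":0.4,"tx":0,"ty":0,"tz":0,"rx":0,"ry":0,"rz":0},{"hand":1,"tx":0,"ty":0,"tz":0,"rx":0,"ry":0,"rz":0},{"hand":1,"tx":0,"ty":0,"tz":0,"rx":0,"ry":0,"rz":0},{"hand":1,"tx":0,"ty":0,"tz":0,"rx":0,"ry":0,"rz":0}]'

```text
time: 14.9
tcp_pos: [0.4931, -0.0171, 0.0474]
eef_rot: [0.001, 0.0, 1.0, 0.001]
contact_force: [1.0, -1.1, 0.4]
width: 0.862
```

Call:
play_rows --steps '[{"hand":1,"tx":0,"ty":0,"tz":0,"rx":0,"ry":0,"rz":0},{"hand":1,"tx":0,"ty":0,"tz":-0.4,"rx":0,"ry":0,"rz":0},{"hand":1,"tx":0,"ty":0,"tz":-1,"rx":0,"ry":0,"rz":0},{"hand":1,"tx":0,"ty":0,"tz":-1,"rx":0,"ry":0,"rz":0}]'

```text
time: 15.4
tcp_pos: [0.4947, -0.0175, 0.151]
eef_rot: [0.004, 0.0, 1.0, 0.001]
contact_force: [0.6, -0.5, -0.7]
width: 1.0
```

Call:
play_rows --steps '[{"hand":1,"tx":-0.5,"ty":-1,"tz":-0.4,"rx":0,"ry":0,"rz":0},{"hand":1,"tx":-0.5,"ty":-1,"tz":-0.4,"rx":0,"ry":0,"rz":0}]'

```text
time: 15.65
tcp_pos: [0.5446, -0.1186, 0.1914]
eef_rot: [0.004, -0.0, 1.0, 0.001]
contact_force: [0.7, 0.2, 0.9]
width: 1.0
```

Call:
play_rows --steps '[{"hand":1,"tx":-0.5,"ty":-1,"tz":0,"rx":0,"ry":0,"rz":0},{"hand":1,"tx":-0.5,"ty":-1,"tz":0,"rx":0,"ry":0,"rz":0}]'

```text
time: 15.9
tcp_pos: [0.5951, -0.2207, 0.1908]
eef_rot: [0.003, 0.0, 1.0, 0.001]
contact_force: [0.2, 1.2, -0.1]
width: 0.997
```

```bash
python3 -c "
from h import *
go(.623,-.309,.1,90)
c=bot.read_camera('wrist'); cv2.imwrite('pics/w11.png',c['image'][:,:,::-1]); np.savez('w11.npz',**c)
c=bot.read_camera('top'); np.savez('t11.npz',**c); cv2.imwrite('pics/t11.png',cv2.resize(c['image'][190:260,240:350,::-1],None,fx=7,fy=7,interpolation=cv2.INTER_NEAREST))
c=bot.read_camera('side'); np.savez('s11.npz',**c); cv2.imwrite('pics/s11.png',cv2.resize(c['image'][190:250,240:310,::-1],None,fx=10,fy=10,interpolation=cv2.INTER_NEAREST))
"
```

```text
t 15.9 tcp [ 0.5951 -0.2207  0.1908] w 0.997 F [ 0.2  1.2 -0.1] j6 -2.03
d [-0.274 -0.885  0.849] r [ 0.0005  0.0021 -0.0001]
```

View pics/t11.png

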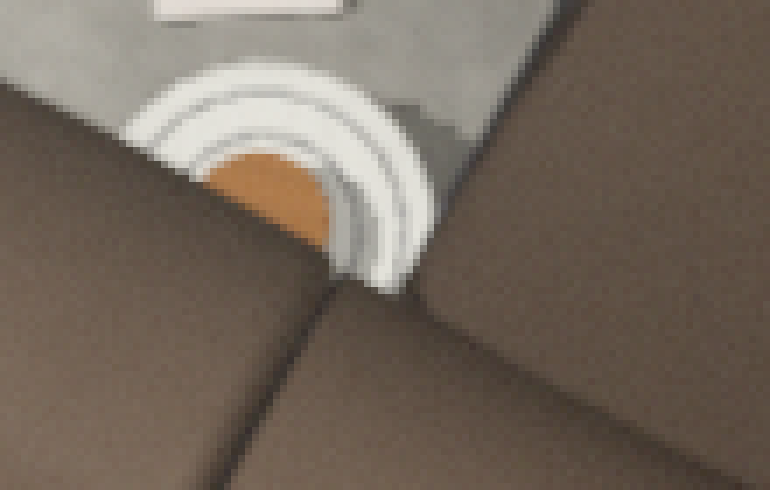

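View pics/s11.png

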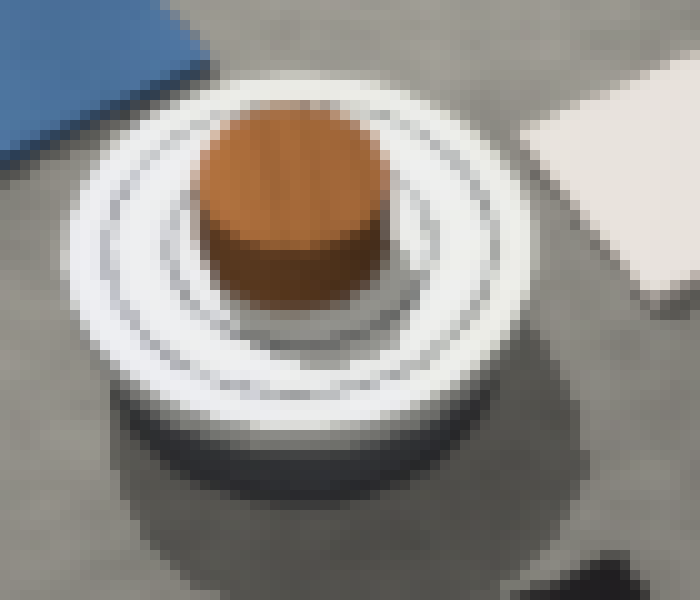

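View pics/w11.png

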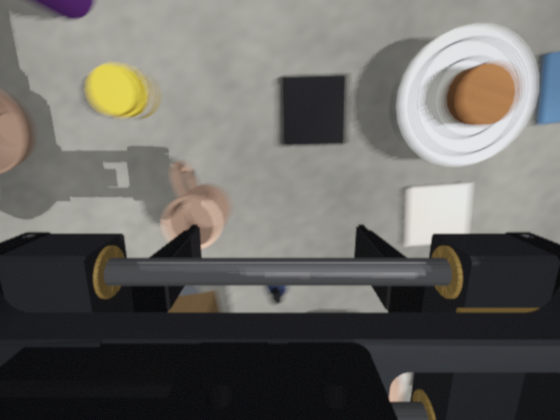

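```bash
python3 -c "
from h import *
c=dict(np.load('s11.npz')); print('side riser',ray(c,268.7,207,.08)[:2],'wheel',ray(c,269.5,214.7,.05)[:2])
c=dict(np.load('t11.npz')); print('top riser',ray(c,276.2,221.8,.08)[:2],'wheel',ray(c,276.8,222.6,.05)[:2])
c=dict(np.load('w11.npz')); u=c['image'].astype(int)
b=u[50:140,430:530]; 
def cen(m):
    cs,_=cv2.findContours(m.astype(np.uint8),cv2.RETR_EXTERNAL,cv2.CHAIN_APPROX_NONE); k=max(cs,key=cv2.contourArea); return cv2.fitEllipse(cv2.convexHull(k))
# cup: rim
print('cup rim', ray(c,193,221,.072)[:2], 'tip',ray(c,177,165,.05)[:2],ray(c,177,165,.036)[:2])
print('yellow',ray(c,116,90,.056)[:2],'black', ray(c,313.5,109,.008)[:2],'white',ray(c,439,215,.008)[:2])
cv2.imwrite('pics/w11z.png',cv2.resize(c['image'][150:260,140:250,::-1],None,fx=5,fy=5,interpolation=cv2.INTER_NEAREST))
"
```

```text
side riser [ 0.49196611 -0.01773675] wheel [ 0.49215924 -0.02172622]
top riser [ 0.49149854 -0.01471942] wheel [ 0.4942147  -0.01667267]
cup rim [ 0.62095642 -0.31155312] tip [ 0.56354635 -0.33114269] [ 0.56511289 -0.33590955]
yellow [ 0.48693487 -0.38452487] black [ 0.50224853 -0.17803807] white [ 0.63338264 -0.01180653]
```

View pics/w11z.png

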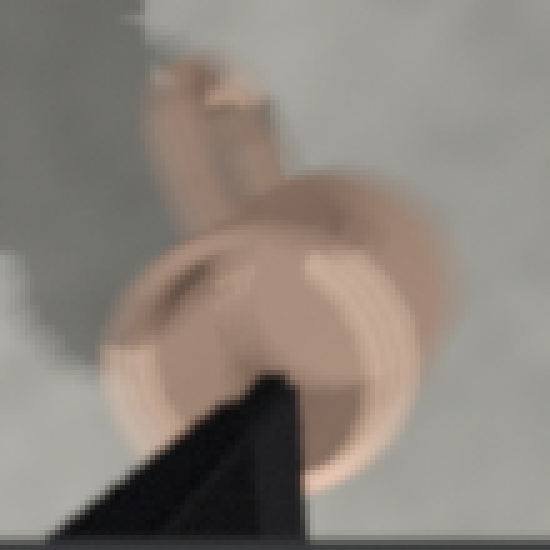

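```bash
python3 -c "
from h import *
c=dict(np.load('t11.npz'))
r=np.array([.6239,-.3076])
for p,z in (((385,202.7),.036),((384.5,202.5),.03),((383.5,197),.055)):
  t=ray(c,*p,z)[:2]; d=t-r; print(t,np.hypot(*d),np.degrees(np.arctan2(-d[1],-d[0])))
c=dict(np.load('s11.npz')); r=np.array([.6214,-.3102]); t=ray(c,345,288,.036)[:2]; d=t-r; print(t,np.hypot(*d),np.degrees(np.arctan2(-d[1],-d[0])))
go(.622,-.3105,.1,107)
"
```

```text
[ 0.56202325 -0.32824653] 0.06523044807135947 18.452408046169353
[ 0.56382601 -0.32808025] 0.06346908976620884 18.825117358930267
[ 0.57461701 -0.32012707] 0.05085018004446518 14.261771782764223
[ 0.56467063 -0.33221503] 0.0608513231489628 21.2097941540578
t 16.05 tcp [ 0.5945 -0.2204  0.1898] w 0.999 F [-0.6 -0.1 -0.5] j6 -2.03
d [-0.272 -0.902  0.838] r [ 0.0004  0.0018 -0.0952]
```

The side and top views put the mug's handle about 19° towards -y of -x, and the tip distance of 61-65 mm fits the given size. So the jaw yaw is 109°.

Call:
play_rows --steps '[{"hand":1,"tx":-0.27,"ty":-0.9,"tz":0.3,"rx":0,"ry":0.0018,"rz":-0.105},{"hand":1,"tx":-0.27,"ty":-0.9,"tz":0.3,"rx":0,"ry":0.0018,"rz":-0.105},{"hand":1,"tx":-0.27,"ty":-0.9,"tz":0.3,"rx":0,"ry":0.0018,"rz":-0.105},{"hand":1,"tx":-0.27,"ty":-0.9,"tz":0.3,"rx":0,"ry":0.0018,"rz":-0.105}]'

```text
time: 16.55
tcp_pos: [0.6211, -0.309, 0.1595]
eef_rot: [-0.0, -0.163, 0.987, 0.001]
contact_force: [0.3, 0.2, -0.1]
width: 0.999
```

```bash
python3 -c "
from h import *
go(.622,-.3105,.014,109)
c=bot.read_camera('wrist'); cv2.imwrite('pics/w12.png',c['image'][:,:,::-1]); np.savez('w12.npz',**c)
print(px(c,(.622,-.3105,.072)))
"
```

```text
t 16.55 tcp [ 0.6211 -0.309   0.1595] w 0.999 F [ 0.3  0.2 -0.1] j6 -2.46
d [-0.004 -0.02   1.395] r [ 0.0007 -0.0001 -0.0016]
(np.float64(275.68619089102407), np.float64(205.62260884496746))
```

View pics/w12.png

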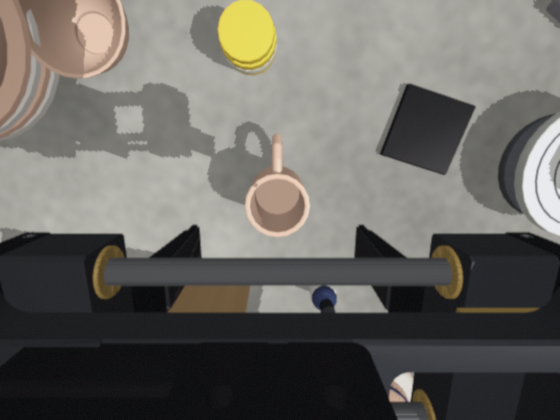

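The mug is aligned: its handle points straight up in the wrist view, with the rim centred at (277.5,205). Descending and gripping gently.

Call:
play_rows --steps '[{"hand":1,"tx":0,"ty":-0.01,"tz":0.5,"rx":0,"ry":0,"rz":0},{"hand":1,"tx":0,"ty":-0.01,"tz":0.85,"rx":0,"ry":0,"rz":0},{"hand":1,"tx":0,"ty":-0.01,"tz":1,"rx":0,"ry":0,"rz":0},{"hand":1,"tx":0,"ty":-0.01,"tz":1,"rx":0,"ry":0,"rz":0}]' --grip_force 15

```text
time: 17.1
tcp_pos: [0.6217, -0.309, 0.0602]
eef_rot: [-0.0, -0.163, 0.987, 0.001]
contact_force: [0.7, -0.3, 0.2]
width: 1.0
```

Call:
play_rows --steps '[{"hand":1,"tx":0,"ty":0,"tz":0.2,"rx":0,"ry":0,"rz":0},{"hand":1,"tx":0,"ty":0,"tz":0.4,"rx":0,"ry":0,"rz":0},{"hand":1,"tx":0,"ty":0,"tz":0.4,"rx":0,"ry":0,"rz":0}]'

```text
time: 17.48
tcp_pos: [0.6208, -0.3084, 0.0182]
eef_rot: [-0.001, -0.163, 0.987, 0.002]
contact_force: [-0.8, 0.1, -0.7]
width: 0.999
```

```bash
python3 -c "
from h import *
go(.622,-.3105,.014,109)
c=bot.read_camera('wrist'); cv2.imwrite('pics/w13.png',c['image'][:,:,::-1])
c=bot.read_camera('side'); cv2.imwrite('pics/s13.png',cv2.resize(c['image'][210:320,300:420,::-1],None,fx=5,fy=5))
"
```

```text
t 17.48 tcp [ 0.6208 -0.3084  0.0182] w 0.999 F [-0.8  0.1 -0.7] j6 -2.46
d [-0.004 -0.024 -0.018] r [ 0.0014 -0.0006 -0.0013]
```

View pics/w13.png

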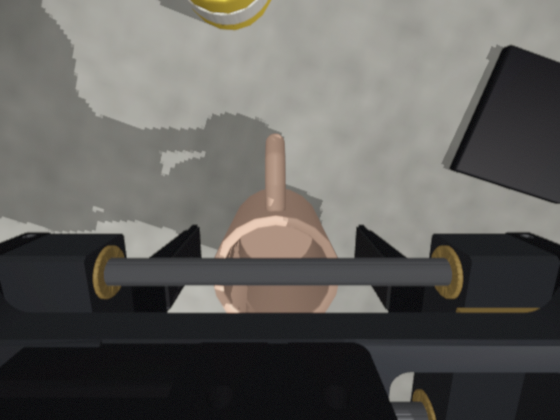

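View pics/s13.png

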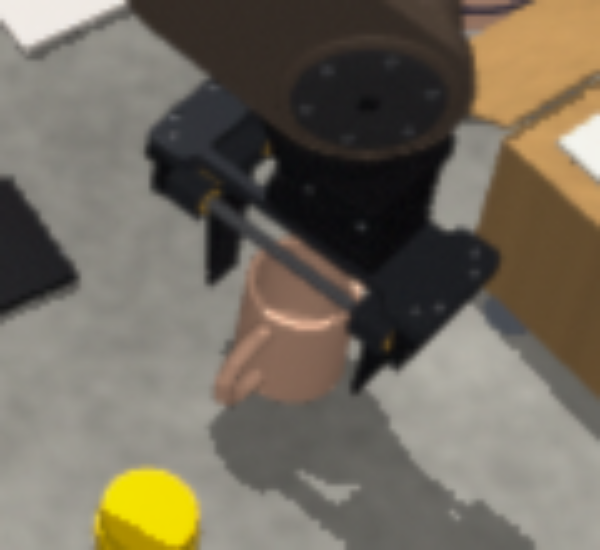

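Call:
play_rows --steps '[{"hand":0.55,"tx":0,"ty":-0.01,"tz":0,"rx":0,"ry":0,"rz":0},{"hand":0.55,"tx":0,"ty":-0.01,"tz":0,"rx":0,"ry":0,"rz":0},{"hand":0.55,"tx":0,"ty":-0.01,"tz":0,"rx":0,"ry":0,"rz":0},{"hand":0.55,"tx":0,"ty":-0.01,"tz":0,"rx":0,"ry":0,"rz":0},{"hand":0.55,"tx":0,"ty":-0.01,"tz":0,"rx":0,"ry":0,"rz":0}]'

```text
time: 18.2
tcp_pos: [0.6221, -0.3098, 0.0201]
eef_rot: [-0.0, -0.163, 0.987, 0.001]
contact_force: [-0.4, 0.2, 1.8]
width: 0.635
```

Call:
play_rows --steps '[{"hand":0.4,"tx":0,"ty":0,"tz":0,"rx":0,"ry":0,"rz":0},{"hand":0.4,"tx":0,"ty":0,"tz":0,"rx":0,"ry":0,"rz":0},{"hand":0.4,"tx":0,"ty":0,"tz":-0.1,"rx":0,"ry":0,"rz":0},{"hand":0.4,"tx":0,"ty":0,"tz":-0.3,"rx":0,"ry":0,"rz":0}]'

```text
time: 18.7
tcp_pos: [0.6217, -0.3097, 0.0505]
eef_rot: [-0.001, -0.163, 0.987, 0.002]
contact_force: [-0.7, -0.2, -2.7]
width: 0.636
```

```bash
python3 -c "
from h import *
go(.493,-.0172,.15,109)
c=bot.read_camera('wrist'); cv2.imwrite('pics/w14.png',c['image'][:,:,::-1])
c=bot.read_camera('side'); cv2.imwrite('pics/s14.png',cv2.resize(c['image'][210:320,300:420,::-1],None,fx=5,fy=5))
"
```

```text
t 18.7 tcp [ 0.6217 -0.3097  0.0505] w 0.636 F [-0.7 -0.2 -2.7] j6 -2.46
d [ 0.279  3.187 -1.045] r [ 0.0011 -0.0004 -0.0013]
```

View pics/s14.png

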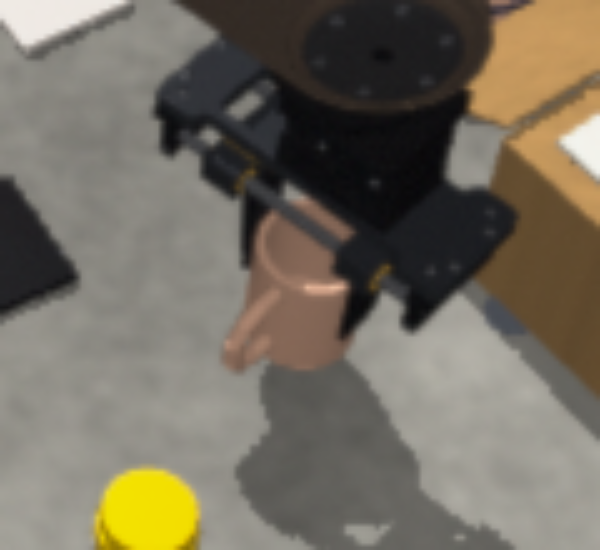

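Mug lifted (wrist force z -2.7 N, opening 60 mm). Carrying it to the wheel.

Call:
play_rows --steps '[{"hand":0.4,"tx":0,"ty":0,"tz":-0.5,"rx":0,"ry":0,"rz":0},{"hand":0.4,"tx":0,"ty":0.2,"tz":-1,"rx":0,"ry":0,"rz":0},{"hand":0.4,"tx":0,"ty":0.5,"tz":-1,"rx":0,"ry":0,"rz":0}]'

```text
time: 19.18
tcp_pos: [0.6082, -0.264, 0.1577]
eef_rot: [0.004, -0.163, 0.987, -0.003]
contact_force: [0.1, 0.2, -2.0]
width: 0.634
```

Call:
play_rows --steps '[{"hand":0.4,"tx":0.1,"ty":0.5,"tz":0,"rx":0,"ry":0,"rz":0},{"hand":0.4,"tx":0.1,"ty":1,"tz":0,"rx":0,"ry":0,"rz":0}]'

```text
time: 19.42
tcp_pos: [0.5657, -0.1715, 0.1576]
eef_rot: [0.005, -0.162, 0.987, -0.003]
contact_force: [1.4, 1.0, -1.8]
width: 0.633
```

Call:
play_rows --steps '[{"hand":0.4,"tx":0.1,"ty":0.5,"tz":0,"rx":0,"ry":0,"rz":0},{"hand":0.4,"tx":0.1,"ty":1,"tz":0,"rx":0,"ry":0,"rz":0},{"hand":0.4,"tx":0.1,"ty":1,"tz":0,"rx":0,"ry":0,"rz":0}]'

```text
time: 19.8
tcp_pos: [0.5231, -0.0775, 0.1575]
eef_rot: [0.005, -0.164, 0.987, -0.003]
contact_force: [-0.0, 0.2, -1.1]
width: 0.636
```

```bash
python3 -c "
from h import *
go(.493,-.0172,.106,109)"
```

```text
t 19.8 tcp [ 0.5231 -0.0775  0.1575] w 0.636 F [-0.   0.2 -1.1] j6 -2.17
d [0.094 0.671 0.449] r [-0.0024  0.0028 -0.0009]
```

Call:
play_rows --steps '[{"hand":0.4,"tx":0.094,"ty":0.671,"tz":0.1,"rx":-0.0024,"ry":0.0028,"rz":0},{"hand":0.4,"tx":0.094,"ty":0.671,"tz":0.2,"rx":-0.0024,"ry":0.0028,"rz":0},{"hand":0.4,"tx":0.094,"ty":0.671,"tz":0.4,"rx":-0.0024,"ry":0.0028,"rz":0},{"hand":0.4,"tx":0.094,"ty":0.671,"tz":0.45,"rx":-0.0024,"ry":0.0028,"rz":0}]'

```text
time: 20.3
tcp_pos: [0.4933, -0.0178, 0.1112]
eef_rot: [-0.0, -0.163, 0.987, 0.0]
contact_force: [0.1, -0.8, -1.3]
width: 0.637
```

```bash
python3 -c "
from h import *
go(.493,-.0172,.0942,109)
c=bot.read_camera('side'); np.savez('s15.npz',**c); cv2.imwrite('pics/s15.png',cv2.resize(c['image'][150:260,210:330,::-1],None,fx=5,fy=5))
"
```

```text
t 20.3 tcp [ 0.4933 -0.0178  0.1112] w 0.637 F [ 0.1 -0.8 -1.3] j6 -2.07
d [0.    0.006 0.11 ] r [ 0.0001 -0.0002 -0.001 ]
```

View pics/s15.png

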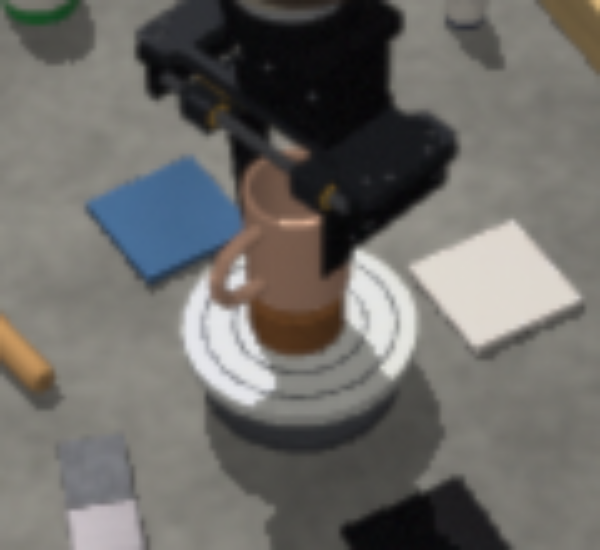

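The mug is centred over the riser in the side view. Lowering slowly.

Call:
play_rows --steps '[{"hand":0.4,"tx":0,"ty":0.006,"tz":0.05,"rx":0,"ry":0,"rz":0},{"hand":0.4,"tx":0,"ty":0.006,"tz":0.09,"rx":0,"ry":0,"rz":0},{"hand":0.4,"tx":0,"ty":0.006,"tz":0.1,"rx":0,"ry":0,"rz":0}]'

```text
time: 20.72
tcp_pos: [0.4931, -0.0174, 0.101]
eef_rot: [-0.001, -0.163, 0.987, 0.0]
contact_force: [-0.3, -0.4, -2.1]
width: 0.635
```

Call:
play_rows --steps '[{"hand":0.4,"tx":0,"ty":0,"tz":0.01,"rx":0,"ry":0,"rz":0},{"hand":0.4,"tx":0,"ty":0,"tz":0.015,"rx":0,"ry":0,"rz":0}]'

```text
time: 20.98
tcp_pos: [0.4932, -0.0174, 0.1]
eef_rot: [-0.0, -0.163, 0.987, 0.0]
contact_force: [-3.4, 0.7, 11.1]
width: 0.633
```

Call:
play_rows --steps '[{"hand":0.7,"tx":0,"ty":0,"tz":-0.005,"rx":0,"ry":0,"rz":0},{"hand":0.8,"tx":0,"ty":0,"tz":-0.005,"rx":0,"ry":0,"rz":0},{"hand":1,"tx":0,"ty":0,"tz":-0.005,"rx":0,"ry":0,"rz":0},{"hand":1,"tx":0,"ty":0,"tz":-0.005,"rx":0,"ry":0,"rz":0},{"hand":1,"tx":0,"ty":0,"tz":-0.005,"rx":0,"ry":0,"rz":0}]'

```text
time: 21.6
tcp_pos: [0.4932, -0.0175, 0.1005]
eef_rot: [-0.0, -0.163, 0.987, -0.0]
contact_force: [-0.6, 0.5, 0.7]
width: 0.991
```

Call:
play_rows --steps '[{"hand":1,"tx":0,"ty":0,"tz":-0.2,"rx":0,"ry":0,"rz":0},{"hand":1,"tx":0,"ty":0,"tz":-0.6,"rx":0,"ry":0,"rz":0},{"hand":1,"tx":0,"ty":0,"tz":-1,"rx":0,"ry":0,"rz":0},{"hand":1,"tx":0,"ty":0,"tz":-1,"rx":0,"ry":0,"rz":0}]'

```text
time: 22.1
tcp_pos: [0.4944, -0.0176, 0.2029]
eef_rot: [0.002, -0.163, 0.987, -0.001]
contact_force: [-0.4, -0.7, -0.3]
width: 1.0
```

```bash
python3 -c "
from h import *
go(.486,-.384,.15,0)
c=bot.read_camera('wrist'); np.savez('w16.npz',**c);cv2.imwrite('pics/w16.png',c['image'][:,:,::-1])
c=bot.read_camera('side'); np.savez('s16.npz',**c); cv2.imwrite('pics/s16.png',cv2.resize(c['image'][150:260,210:330,::-1],None,fx=5,fy=5,interpolation=cv2.INTER_NEAREST))
"
```

```text
t 22.1 tcp [ 0.4944 -0.0176  0.2029] w 1.0 F [-0.4 -0.7 -0.3] j6 -2.07
d [ 1.261 -3.441  0.472] r [0.0007 0.0015 0.6044]
```

View pics/s16.png

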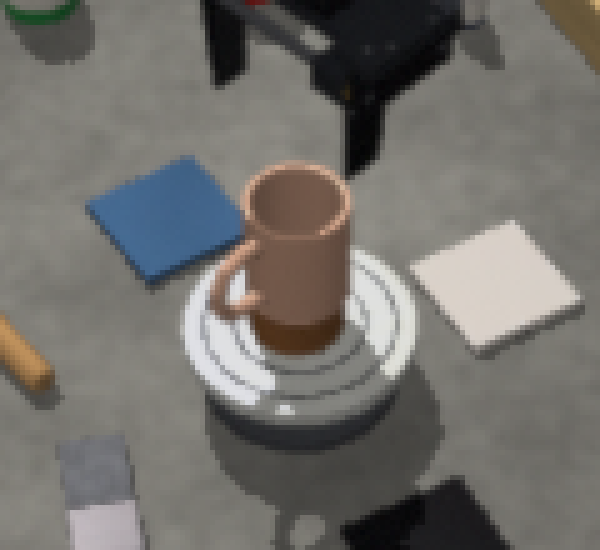

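View pics/w16.png

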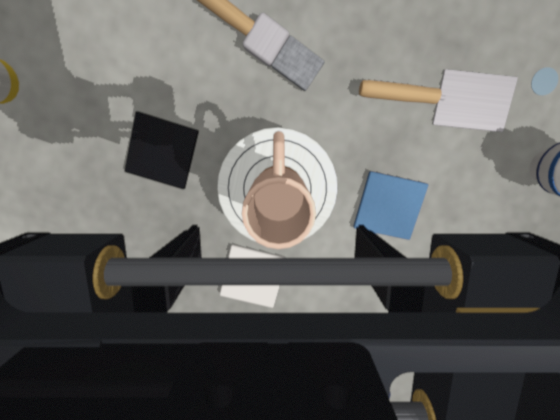

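The mug stands centred on the riser. On to the yellow pot, turning the jaws to world x on the way.

Call:
play_rows --steps '[{"hand":1,"tx":0.35,"ty":-1,"tz":0,"rx":0,"ry":0.0015,"rz":0.29},{"hand":1,"tx":0.35,"ty":-1,"tz":0,"rx":0,"ry":0.0015,"rz":0.29},{"hand":1,"tx":0.35,"ty":-1,"tz":0,"rx":0,"ry":0.0015,"rz":0.29},{"hand":1,"tx":0.35,"ty":-1,"tz":0,"rx":0,"ry":0.0015,"rz":0.29},{"hand":1,"tx":0.35,"ty":-1,"tz":0,"rx":0,"ry":0.0015,"rz":0.29}]' --grip_force 20

```text
time: 22.82
tcp_pos: [0.4915, -0.1233, 0.1987]
eef_rot: [-0.004, 0.29, 0.957, -0.0]
contact_force: [1.0, -0.2, 0.6]
width: 1.001
```

```bash
python3 -c "
from h import *
go(.486,-.3845,.15,0)"
```

```text
t 22.82 tcp [ 0.4915 -0.1233  0.1987] w 1.001 F [ 1.  -0.2  0.6] j6 -1.36
d [-1.408 -2.201  0.423] r [-0.0019 -0.0016  0.3124]
```

Call:
play_rows --steps '[{"hand":1,"tx":-0.65,"ty":-1,"tz":0,"rx":-0.0019,"ry":-0.0016,"rz":0.29},{"hand":1,"tx":-0.65,"ty":-1,"tz":0,"rx":-0.0019,"ry":-0.0016,"rz":0.29},{"hand":1,"tx":-0.65,"ty":-1,"tz":0,"rx":-0.0019,"ry":-0.0016,"rz":0.29},{"hand":1,"tx":-0.65,"ty":-1,"tz":0,"rx":-0.0019,"ry":-0.0016,"rz":0.29},{"hand":1,"tx":-0.65,"ty":-1,"tz":0,"rx":-0.0019,"ry":-0.0016,"rz":0.29}]'

```text
time: 23.45
tcp_pos: [0.4894, -0.2425, 0.1968]
eef_rot: [-0.001, 0.684, 0.729, -0.0]
contact_force: [0.6, -0.5, -0.3]
width: 1.002
```

```bash
python3 -c "
from h import *
go(.486,-.3845,.15,0)"
```

```text
t 23.45 tcp [ 0.4894 -0.2425  0.1968] w 1.002 F [ 0.6 -0.5 -0.3] j6 -0.65
d [-1.415 -0.124  0.405] r [-0.0007 -0.0006  0.0204]
```

Call:
play_rows --steps '[{"hand":1,"tx":-1,"ty":-0.1,"tz":0,"rx":-0.0007,"ry":0,"rz":0.02},{"hand":1,"tx":-1,"ty":-0.1,"tz":0,"rx":-0.0007,"ry":0,"rz":0.02},{"hand":1,"tx":-1,"ty":-0.1,"tz":0,"rx":-0.0007,"ry":0,"rz":0.02}]'

```text
time: 23.82
tcp_pos: [0.485, -0.3447, 0.1944]
eef_rot: [-0.002, 0.708, 0.707, 0.0]
contact_force: [-0.1, 0.6, 0.4]
width: 1.0
```

```bash
python3 -c "
from h import *
go(.486,-.3845,.06,0)
c=bot.read_camera('wrist'); np.savez('w17.npz',**c);cv2.imwrite('pics/w17.png',c['image'][:,:,::-1])
c=dict(np.load('s16.npz')); print('cup side',ray(c,269.1,189.5,.152))
"
```

```text
t 23.82 tcp [ 0.485  -0.3447  0.1944] w 1.0 F [-0.1  0.6  0.4] j6 -0.73
d [-0.403  0.013  1.283] r [-0.0007 -0.0011 -0.0004]
cup side [ 0.49438122 -0.0178061   0.152     ]
```

View pics/w17.png

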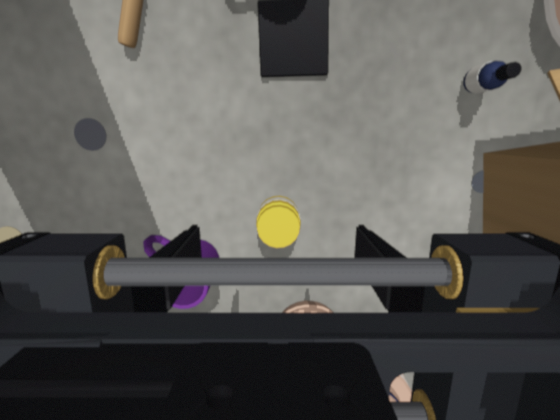

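```bash
python3 -c "
from h import *
c=dict(np.load('w17.npz')); print('lid',ray(c,278.5,226,.056))
c=dict(np.load('t10.npz')); im=cv2.imread('pics/top0.png')[:,:,::-1]; c['image']=im
r=blob(c,(125,80,20),(150,255,255),(405,250,450,295)); print(r[0],r[1]); print('purple rim c',ray(c,430,267,.072),'handle',ray(c,415,284,.036))
cv2.imwrite('pics/p.png',cv2.resize(im[210:300,380:450,::-1],None,fx=6,fy=6,interpolation=cv2.INTER_NEAREST))
"
```

```text
lid [ 0.48477621 -0.38269443  0.056     ]
[427.35791367 269.52158273] [412 257  31  29 556]
purple rim c [ 0.37599181 -0.44283644  0.072     ] handle [ 0.33038055 -0.40958854  0.036     ]
```

View pics/p.png

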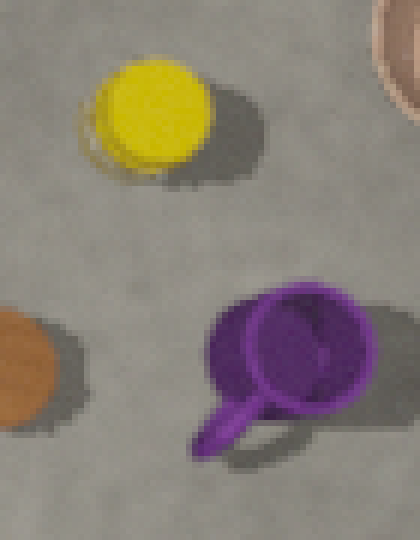

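Call:
play_rows --steps '[{"hand":1,"tx":-0.395,"ty":0.005,"tz":0.3,"rx":-0.0007,"ry":-0.001,"rz":0},{"hand":1,"tx":-0.395,"ty":0.005,"tz":0.7,"rx":-0.0007,"ry":-0.001,"rz":0},{"hand":1,"tx":-0.395,"ty":0.005,"tz":1,"rx":-0.0007,"ry":-0.001,"rz":0},{"hand":1,"tx":-0.395,"ty":0.005,"tz":1,"rx":-0.0007,"ry":-0.001,"rz":0}]'

```text
time: 24.38
tcp_pos: [0.4846, -0.3803, 0.0923]
eef_rot: [-0.003, 0.707, 0.707, 0.0]
contact_force: [-0.1, 0.3, 0.9]
width: 0.998
```

```bash
python3 -c "
from h import *
go(.4855,-.3842,-.006,0)
c=bot.read_camera('wrist'); np.savez('w18.npz',**c);cv2.imwrite('pics/w18.png',c['image'][:,:,::-1])
"
```

```text
t 24.38 tcp [ 0.4846 -0.3803  0.0923] w 0.998 F [-0.1  0.3  0.9] j6 -0.77
d [-0.043  0.013  0.922] r [-0.0012 -0.0014  0.0002]
```

View pics/w18.png

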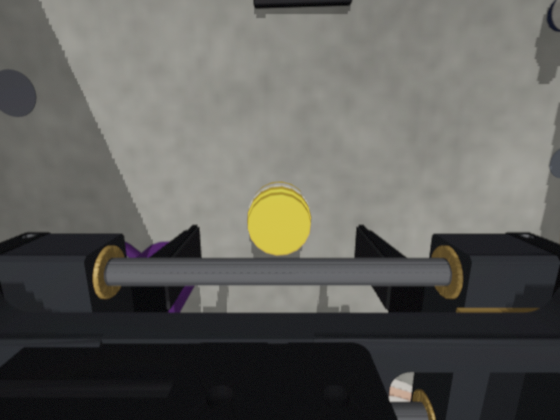

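Yellow lid lies centred at (279,223) between the jaws. Descending and gripping.

Call:
play_rows --steps '[{"hand":1,"tx":-0.04,"ty":0.01,"tz":0.4,"rx":-0.0012,"ry":-0.0014,"rz":0},{"hand":1,"tx":-0.04,"ty":0.01,"tz":0.75,"rx":-0.0012,"ry":-0.0014,"rz":0},{"hand":1,"tx":-0.04,"ty":0.01,"tz":0.92,"rx":-0.0012,"ry":-0.0014,"rz":0},{"hand":1,"tx":-0.04,"ty":0.01,"tz":0.92,"rx":-0.0012,"ry":-0.0014,"rz":0}]'

```text
time: 24.92
tcp_pos: [0.4863, -0.3846, 0.0023]
eef_rot: [0.001, 0.707, 0.707, 0.0]
contact_force: [-0.1, 0.2, 0.6]
width: 1.0
```

Call:
play_rows --steps '[{"hand":0.4,"tx":0,"ty":0,"tz":0,"rx":0,"ry":0,"rz":0},{"hand":0.4,"tx":0,"ty":0,"tz":0,"rx":0,"ry":0,"rz":0},{"hand":0.4,"tx":0,"ty":0,"tz":0,"rx":0,"ry":0,"rz":0},{"hand":0.4,"tx":0,"ty":0,"tz":0,"rx":0,"ry":0,"rz":0},{"hand":0.4,"tx":0,"ty":0,"tz":0,"rx":0,"ry":0,"rz":0}]'

```text
time: 25.55
tcp_pos: [0.4863, -0.3847, 0.0024]
eef_rot: [0.001, 0.707, 0.707, 0.0]
contact_force: [0.6, -0.2, 2.3]
width: 0.568
```

Call:
play_rows --steps '[{"hand":0.4,"tx":0,"ty":0,"tz":0,"rx":0,"ry":0,"rz":0},{"hand":0.4,"tx":0,"ty":0,"tz":0,"rx":0,"ry":0,"rz":0}]'

```text
time: 25.8
tcp_pos: [0.4863, -0.3847, 0.0024]
eef_rot: [0.001, 0.707, 0.707, 0.0]
contact_force: [0.3, 0.1, 1.1]
width: 0.567
```

Call:
play_rows --steps '[{"hand":0.4,"tx":0,"ty":0,"tz":-0.3,"rx":0,"ry":0,"rz":0},{"hand":0.4,"tx":0,"ty":0,"tz":-0.8,"rx":0,"ry":0,"rz":0},{"hand":0.4,"tx":0,"ty":0,"tz":-1,"rx":0,"ry":0,"rz":0}]'

```text
time: 26.18
tcp_pos: [0.4867, -0.385, 0.1049]
eef_rot: [0.003, 0.707, 0.707, 0.0]
contact_force: [0.5, 0.4, -2.9]
width: 0.566
```

```bash
python3 -c "
from h import *
go(.474,.132,.15,0)
c=bot.read_camera('wrist'); np.savez('w19.npz',**c);cv2.imwrite('pics/w19.png',c['image'][:,:,::-1])
"
```

```text
t 26.18 tcp [ 0.4867 -0.385   0.1049] w 0.566 F [ 0.5  0.4 -2.9] j6 -0.78
d [ 5.168 -0.121 -0.531] r [0.0012 0.0012 0.0003]
```

View pics/w19.png

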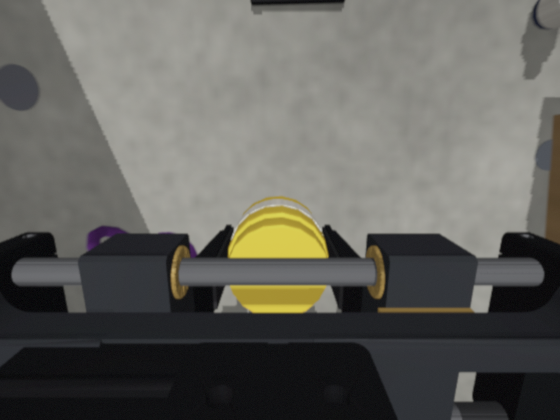

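Yellow pot held (54 mm). Lifting to clear the mug and carrying it over to the left tile.

Call:
play_rows --steps '[{"hand":0.4,"tx":0.4,"ty":0,"tz":-0.6,"rx":0,"ry":0,"rz":0},{"hand":0.4,"tx":1,"ty":0,"tz":-1,"rx":0,"ry":0,"rz":0},{"hand":0.4,"tx":1,"ty":0,"tz":-1,"rx":0,"ry":0,"rz":0}]'

```text
time: 26.6
tcp_pos: [0.4867, -0.2831, 0.2074]
eef_rot: [0.004, 0.706, 0.708, 0.0]
contact_force: [-0.4, -1.8, -1.5]
width: 0.562
```

Call:
play_rows --steps '[{"hand":0.4,"tx":0.5,"ty":-0.3,"tz":-0.2,"rx":0,"ry":0,"rz":0},{"hand":0.4,"tx":1,"ty":-0.3,"tz":-0.2,"rx":0,"ry":0,"rz":0}]'

```text
time: 26.85
tcp_pos: [0.4553, -0.1823, 0.2267]
eef_rot: [0.005, 0.707, 0.707, 0.0]
contact_force: [1.5, -0.0, -2.2]
width: 0.563
```

Call:
play_rows --steps '[{"hand":0.4,"tx":0.5,"ty":-0.1,"tz":0,"rx":0,"ry":0,"rz":0},{"hand":0.4,"tx":1,"ty":-0.1,"tz":0,"rx":0,"ry":0,"rz":0}]'

```text
time: 27.1
tcp_pos: [0.4444, -0.0811, 0.2251]
eef_rot: [0.004, 0.707, 0.707, -0.0]
contact_force: [0.0, 1.2, -0.8]
width: 0.565
```

Call:
play_rows --steps '[{"hand":0.4,"tx":0.5,"ty":0,"tz":0,"rx":0,"ry":0,"rz":0},{"hand":0.4,"tx":1,"ty":0,"tz":0,"rx":0,"ry":0,"rz":0}]'

```text
time: 27.35
tcp_pos: [0.4441, 0.0202, 0.2236]
eef_rot: [0.004, 0.707, 0.707, -0.001]
contact_force: [1.5, 0.3, -1.0]
width: 0.566
```

```bash
python3 -c "
from h import *
go(.4745,.132,.15,0)
c=bot.read_camera('wrist'); np.savez('w20.npz',**c);cv2.imwrite('pics/w20.png',c['image'][:,:,::-1])
print(px(c,(.474,.132,.008)))
"
```

```text
t 27.35 tcp [0.4441 0.0202 0.2236] w 0.566 F [ 1.5  0.3 -1. ] j6 -0.1
d [1.122 0.301 0.67 ] r [ 0.0014  0.0019 -0.0001]
(np.float64(300.7924154230884), np.float64(94.34023794594711))
```

View pics/w20.png

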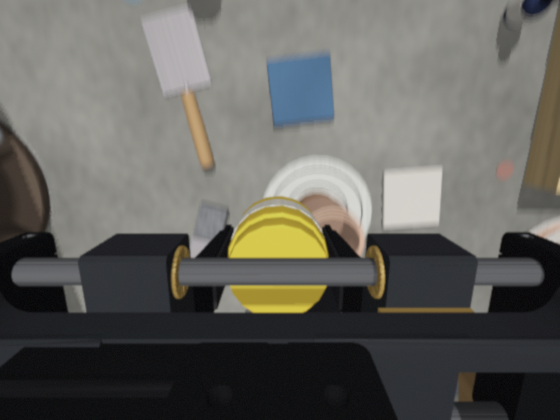

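Call:
play_rows --steps '[{"hand":0.4,"tx":0.9,"ty":0.3,"tz":0,"rx":0.0014,"ry":0.0019,"rz":0},{"hand":0.4,"tx":0.9,"ty":0.3,"tz":0.2,"rx":0.0014,"ry":0.0019,"rz":0},{"hand":0.4,"tx":0.9,"ty":0.3,"tz":0.8,"rx":0.0014,"ry":0.0019,"rz":0},{"hand":0.4,"tx":0.9,"ty":0.3,"tz":1,"rx":0.0014,"ry":0.0019,"rz":0},{"hand":0.4,"tx":0.9,"ty":0.3,"tz":1,"rx":0.0014,"ry":0.0019,"rz":0}]'

```text
time: 28.02
tcp_pos: [0.473, 0.1136, 0.1212]
eef_rot: [-0.002, 0.707, 0.708, -0.001]
contact_force: [0.4, -0.2, -1.0]
width: 0.564
```

```bash
python3 -c "
from h import *
go(.4745,.132,.0054,0)
c=bot.read_camera('wrist'); np.savez('w21.npz',**c);cv2.imwrite('pics/w21.png',c['image'][:,:,::-1])
r=blob(c,(95,80,30),(120,255,255),(200,60,380,300)); print(r[1]); 
print(px(c,(.4745,.132,.008)))
p=r[2]
for a in (p[np.argmin(p[:,0]+p[:,1])],p[np.argmin(-p[:,0]+p[:,1])]): print(a,ray(c,*a,.008)[:2])
q=np.array([ray(c,*a,.008)[:2] for a in p]); print('top edge y',np.percentile(q[:,1],95), 'x range',q[:,0].min(),q[:,0].max())
"
```

```text
t 28.02 tcp [0.473  0.1136 0.1212] w 0.564 F [ 0.4 -0.2 -1. ] j6 0.1
d [0.183 0.02  1.099] r [-0.0016 -0.0003  0.0004]
[ 237  136   85   77 4779]
(np.float64(280.440368121292), np.float64(180.26936554844252))
[238 145] [0.43242683 0.16716843]
[315 137] [0.5083274  0.17490022]
top edge y 0.17489749472483448 x range 0.4313431511945286 0.5168299098535676
```

View pics/w21.png

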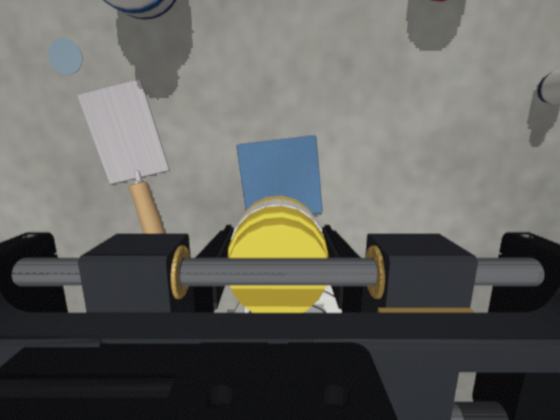

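The wrist corners put the blue tile centre at (0.4744,0.132), in agreement with the other cameras. Lowering.

Call:
play_rows --steps '[{"hand":0.4,"tx":0.175,"ty":0.015,"tz":0.3,"rx":-0.0016,"ry":0,"rz":0},{"hand":0.4,"tx":0.175,"ty":0.015,"tz":0.7,"rx":-0.0016,"ry":0,"rz":0},{"hand":0.4,"tx":0.175,"ty":0.015,"tz":1,"rx":-0.0016,"ry":0,"rz":0},{"hand":0.4,"tx":0.175,"ty":0.015,"tz":1,"rx":-0.0016,"ry":0,"rz":0}]'

```text
time: 28.58
tcp_pos: [0.4748, 0.131, 0.0221]
eef_rot: [-0.0, 0.707, 0.707, 0.001]
contact_force: [-0.0, 0.1, -1.3]
width: 0.563
```

```bash
python3 -c "
from h import *
go(.4745,.131,.0046,0)"
```

```text
t 28.57 tcp [0.4748 0.131  0.0221] w 0.563 F [-0.   0.1 -1.3] j6 0.13
d [ 0.    -0.003  0.115] r [ 0.0002 -0.0003  0.0002]
```

Call:
play_rows --steps '[{"hand":0.4,"tx":0,"ty":0,"tz":0.08,"rx":0,"ry":0,"rz":0},{"hand":0.4,"tx":0,"ty":0,"tz":0.11,"rx":0,"ry":0,"rz":0},{"hand":0.4,"tx":0,"ty":0,"tz":0.12,"rx":0,"ry":0,"rz":0}]'

```text
time: 28.95
tcp_pos: [0.4752, 0.131, 0.0106]
eef_rot: [0.0, 0.707, 0.707, 0.001]
contact_force: [-0.4, -0.9, -1.7]
width: 0.561
```

Call:
play_rows --steps '[{"hand":1,"tx":0,"ty":0,"tz":0,"rx":0,"ry":0,"rz":0},{"hand":1,"tx":0,"ty":0,"tz":0,"rx":0,"ry":0,"rz":0},{"hand":1,"tx":0,"ty":0,"tz":0,"rx":0,"ry":0,"rz":0},{"hand":1,"tx":0,"ty":0,"tz":0,"rx":0,"ry":0,"rz":0},{"hand":1,"tx":0,"ty":0,"tz":0,"rx":0,"ry":0,"rz":0}]'

```text
time: 29.58
tcp_pos: [0.4752, 0.131, 0.0106]
eef_rot: [0.0, 0.707, 0.707, 0.001]
contact_force: [-0.4, -0.1, -0.4]
width: 0.987
```

Call:
play_rows --steps '[{"hand":1,"tx":0,"ty":0,"tz":-0.4,"rx":0,"ry":0,"rz":0},{"hand":1,"tx":0,"ty":0,"tz":-1,"rx":0,"ry":0,"rz":0},{"hand":1,"tx":0,"ty":0,"tz":-1,"rx":0,"ry":0,"rz":0}]'

```text
time: 29.95
tcp_pos: [0.4767, 0.1312, 0.1141]
eef_rot: [0.002, 0.707, 0.707, 0.004]
contact_force: [-1.0, -0.1, -0.3]
width: 1.003
```

Call:
play_rows --steps '[{"hand":1,"tx":1,"ty":0.7,"tz":-0.4,"rx":0,"ry":0,"rz":0},{"hand":1,"tx":1,"ty":0.7,"tz":-0.4,"rx":0,"ry":0,"rz":0},{"hand":1,"tx":1,"ty":0.7,"tz":-0.4,"rx":0,"ry":0,"rz":0}]'

```text
time: 30.32
tcp_pos: [0.5478, 0.2337, 0.1551]
eef_rot: [0.003, 0.706, 0.708, 0.005]
contact_force: [0.1, -1.3, -0.9]
width: 1.0
```

```bash
python3 -c "
from h import *
go(.618,.321,.15,0)
c=bot.read_camera('wrist'); np.savez('w22.npz',**c);cv2.imwrite('pics/w22.png',c['image'][:,:,::-1])
print('pred lid',px(c,(.618,.321,.056)))
c=bot.read_camera('side'); np.savez('s22.npz',**c); cv2.imwrite('pics/s22.png',cv2.resize(c['image'][150:260,200:330,::-1],None,fx=5,fy=5,interpolation=cv2.INTER_NEAREST))
c=bot.read_camera('top'); np.savez('t22.npz',**c); cv2.imwrite('pics/t22.png',cv2.resize(c['image'][160:260,205:345,::-1],None,fx=5,fy=5,interpolation=cv2.INTER_NEAREST))
"
```

```text
t 30.32 tcp [0.5478 0.2337 0.1551] w 1.0 F [ 0.1 -1.3 -0.9] j6 0.29
d [0.871 0.705 0.001] r [ 0.0033 -0.0009  0.001 ]
pred lid (np.float64(354.01803988816425), np.float64(108.48833244730335))
```

View pics/w22.png

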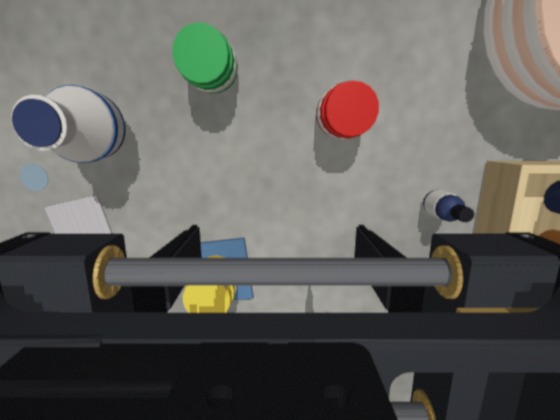

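View pics/s22.png

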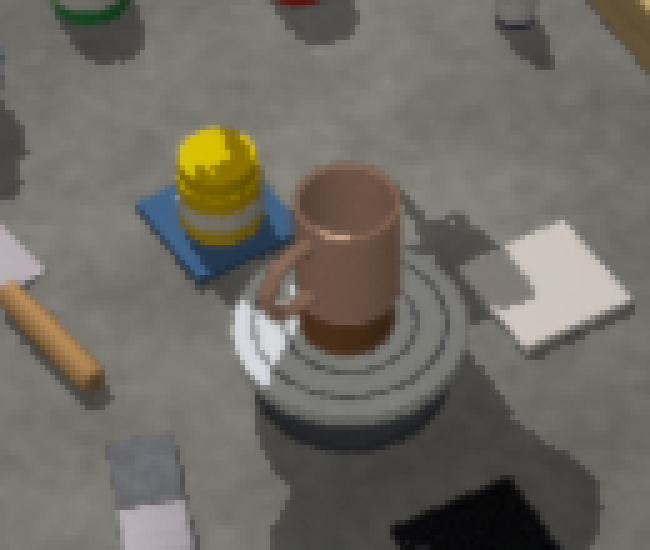

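View pics/t22.png

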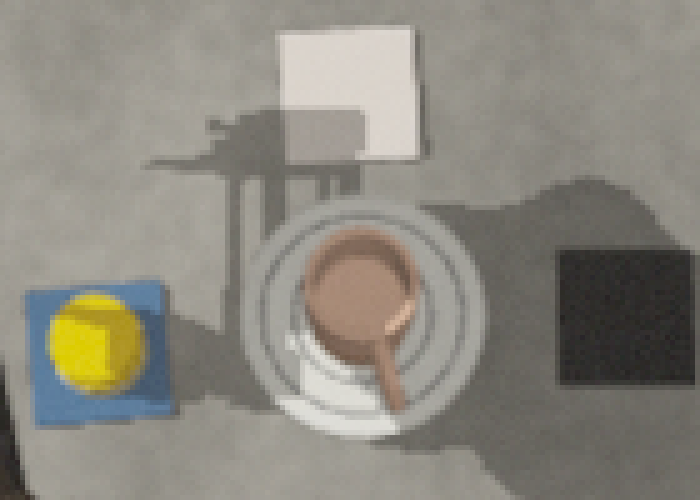

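```bash
python3 -c "
from h import *
c=dict(np.load('t22.npz')); print('yellow top',ray(c,223.9,227.5,.064)[:2],'blue .4748 .1343')
print('cup rim top', ray(c,205+361/5-.5,160+284/5-.5,.152)[:2],'wheel .4942 -.0167')
c=dict(np.load('s22.npz')); print('yellow side',ray(c,200+217.5/5-.5,150+158/5-.5,.064)[:2],'blue .4735 .1295','cup', ray(c,200+347.5/5-.5,150+201/5-.5,.152)[:2],'wheel .492 -.0218')
c=dict(np.load('w22.npz')); print('red',ray(c,349,109,.056),'green',ray(c,202,55,.056))
"
```

```text
yellow top [0.47461741 0.1309986 ] blue .4748 .1343
cup rim top [ 0.49433807 -0.01523231] wheel .4942 -.0167
yellow side [0.47351678 0.12741931] blue .4735 .1295 cup [ 0.4937945  -0.01838177] wheel .492 -.0218
red [0.6134065  0.32053889 0.056     ] green [0.48133562 0.36543833 0.056     ]
```

Call:
play_rows --steps '[{"hand":1,"tx":0.6,"ty":0.69,"tz":0.2,"rx":0.0033,"ry":-0.001,"rz":0},{"hand":1,"tx":0.6,"ty":0.69,"tz":0.2,"rx":0.0033,"ry":-0.001,"rz":0},{"hand":1,"tx":0.6,"ty":0.69,"tz":0.2,"rx":0.0033,"ry":-0.001,"rz":0},{"hand":1,"tx":0.6,"ty":0.69,"tz":0.2,"rx":0.0033,"ry":-0.001,"rz":0}]'

```text
time: 30.98
tcp_pos: [0.6133, 0.2895, 0.1336]
eef_rot: [-0.001, 0.707, 0.707, -0.003]
contact_force: [-0.3, 0.3, 0.9]
width: 0.999
```

```bash
python3 -c "
from h import *
go(.618,.321,.0,0)
c=bot.read_camera('wrist'); np.savez('w23.npz',**c);cv2.imwrite('pics/w23.png',c['image'][:,:,::-1])
print('pred lid',px(c,(.618,.321,.056)))
r=blob(c,(170,170,120),(6,255,255),(180,100,400,255)); print(r[0],r[1])
"
```

```text
t 30.98 tcp [0.6133 0.2895 0.1336] w 0.999 F [-0.3  0.3  0.9] j6 0.34
d [0.318 0.054 1.275] r [-0.0019  0.0008  0.0001]
pred lid (np.float64(284.2994665309327), np.float64(171.62446795089772))
[282.85109913 169.51596848] [ 256  142   55   56 2411]
```

View pics/w23.png

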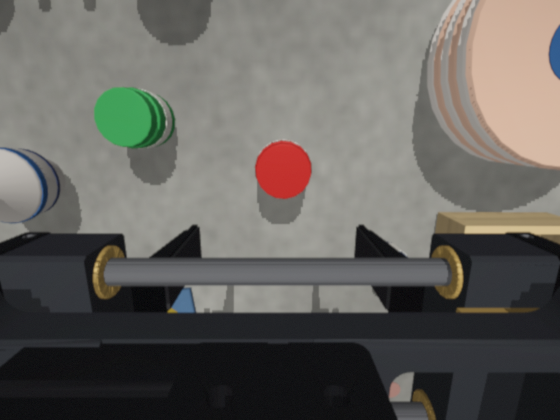

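Yellow sits within 3 mm of the tile centre. The red lid at (283,169.5) gives (0.617,0.3225). Descending.

Call:
play_rows --steps '[{"hand":1,"tx":0.33,"ty":0.037,"tz":0.2,"rx":-0.002,"ry":0.001,"rz":0},{"hand":1,"tx":0.33,"ty":0.037,"tz":0.6,"rx":-0.002,"ry":0.001,"rz":0},{"hand":1,"tx":0.33,"ty":0.037,"tz":0.8,"rx":-0.002,"ry":0.001,"rz":0},{"hand":1,"tx":0.33,"ty":0.037,"tz":0.8,"rx":-0.002,"ry":0.001,"rz":0}]'

```text
time: 31.52
tcp_pos: [0.6162, 0.3215, 0.0533]
eef_rot: [-0.0, 0.707, 0.707, -0.0]
contact_force: [-0.3, 0.6, 0.1]
width: 1.003
```

```bash
python3 -c "
from h import *
go(.617,.3225,-.004,0)
c=bot.read_camera('wrist'); np.savez('w24.npz',**c);cv2.imwrite('pics/w24.png',c['image'][:,:,::-1])
print('pred lid',px(c,(.617,.3225,.056)))
"
```

```text
t 31.52 tcp [0.6162 0.3215 0.0533] w 1.003 F [-0.3  0.6  0.1] j6 0.39
d [0.01  0.009 0.512] r [-0.0003 -0.     -0.0001]
pred lid (np.float64(280.2882608684699), np.float64(234.99859418990334))
```

View pics/w24.png

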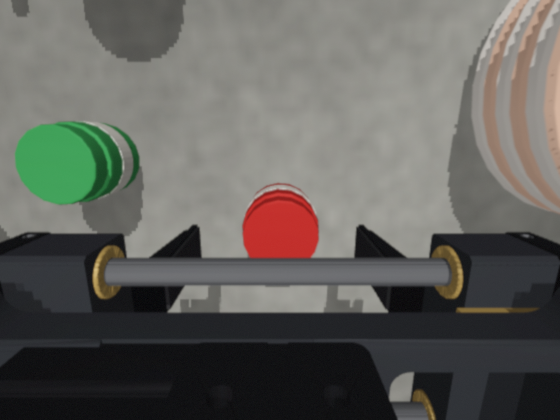

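Call:
play_rows --steps '[{"hand":1,"tx":0.02,"ty":0.005,"tz":0.3,"rx":0,"ry":0,"rz":0},{"hand":1,"tx":0.02,"ty":0.005,"tz":0.51,"rx":0,"ry":0,"rz":0},{"hand":1,"tx":0.02,"ty":0.005,"tz":0.51,"rx":0,"ry":0,"rz":0}]'

```text
time: 31.95
tcp_pos: [0.617, 0.3235, 0.0028]
eef_rot: [-0.0, 0.707, 0.707, -0.0]
contact_force: [-0.4, 0.0, 0.3]
width: 1.002
```

Call:
play_rows --steps '[{"hand":0.4,"tx":0,"ty":0,"tz":0,"rx":0,"ry":0,"rz":0},{"hand":0.4,"tx":0,"ty":0,"tz":0,"rx":0,"ry":0,"rz":0},{"hand":0.4,"tx":0,"ty":0,"tz":0,"rx":0,"ry":0,"rz":0},{"hand":0.4,"tx":0,"ty":0,"tz":0,"rx":0,"ry":0,"rz":0},{"hand":0.4,"tx":0,"ty":0,"tz":0,"rx":0,"ry":0,"rz":0}]'

```text
time: 32.58
tcp_pos: [0.6172, 0.3235, 0.0029]
eef_rot: [-0.0, 0.707, 0.707, -0.0]
contact_force: [-0.7, -0.2, 1.4]
width: 0.564
```

Call:
play_rows --steps '[{"hand":0.4,"tx":0,"ty":0,"tz":0,"rx":0,"ry":0,"rz":0},{"hand":0.4,"tx":0,"ty":0,"tz":0,"rx":0,"ry":0,"rz":0}]'

```text
time: 32.83
tcp_pos: [0.6171, 0.3235, 0.003]
eef_rot: [-0.0, 0.707, 0.707, -0.0]
contact_force: [0.2, -0.1, 0.5]
width: 0.563
```

Call:
play_rows --steps '[{"hand":0.4,"tx":0,"ty":0,"tz":-0.3,"rx":0,"ry":0,"rz":0},{"hand":0.4,"tx":0,"ty":0,"tz":-0.8,"rx":0,"ry":0,"rz":0},{"hand":0.4,"tx":0,"ty":0,"tz":-1,"rx":0,"ry":0,"rz":0}]'

```text
time: 33.2
tcp_pos: [0.618, 0.3239, 0.1056]
eef_rot: [0.0, 0.707, 0.707, 0.001]
contact_force: [0.8, 0.1, -1.3]
width: 0.563
```

```bash
python3 -c "
from h import *
go(.503,-.1745,.22,0)
c=bot.read_camera('wrist'); np.savez('w25.npz',**c);cv2.imwrite('pics/w25.png',c['image'][:,:,::-1])
"
```

```text
t 33.2 tcp [0.618  0.3239 0.1056] w 0.563 F [ 0.8  0.1 -1.3] j6 0.39
d [-4.982 -1.144 -1.215] r [ 0.0008 -0.0005 -0.0002]
```

View pics/w25.png

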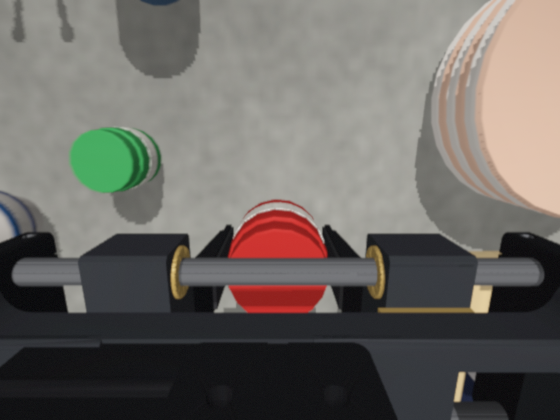

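Red pot held. Carrying it over to the right (black) tile at a safe height.

Call:
play_rows --steps '[{"hand":0.4,"tx":-0.3,"ty":0,"tz":-0.6,"rx":0,"ry":0,"rz":0},{"hand":0.4,"tx":-0.9,"ty":-0.2,"tz":-1,"rx":0,"ry":0,"rz":0},{"hand":0.4,"tx":-1,"ty":-0.2,"tz":-1,"rx":0,"ry":0,"rz":0}]'

```text
time: 33.62
tcp_pos: [0.5976, 0.2222, 0.2077]
eef_rot: [0.001, 0.708, 0.707, 0.003]
contact_force: [-0.2, 0.4, -1.4]
width: 0.562
```

Call:
play_rows --steps '[{"hand":0.4,"tx":-0.5,"ty":-0.2,"tz":-0.2,"rx":0,"ry":0,"rz":0},{"hand":0.4,"tx":-1,"ty":-0.3,"tz":-0.2,"rx":0,"ry":0,"rz":0}]'

```text
time: 33.88
tcp_pos: [0.5667, 0.1211, 0.227]
eef_rot: [0.001, 0.707, 0.707, 0.003]
contact_force: [1.0, 0.2, -1.4]
width: 0.565
```

Call:
play_rows --steps '[{"hand":0.4,"tx":-0.5,"ty":-0.1,"tz":0,"rx":0,"ry":0,"rz":0},{"hand":0.4,"tx":-1,"ty":-0.3,"tz":0,"rx":0,"ry":0,"rz":0}]'

```text
time: 34.12
tcp_pos: [0.536, 0.0196, 0.2248]
eef_rot: [0.0, 0.707, 0.707, 0.002]
contact_force: [0.8, -0.0, -1.0]
width: 0.566
```

Call:
play_rows --steps '[{"hand":0.4,"tx":-0.5,"ty":-0.1,"tz":0,"rx":0,"ry":0,"rz":0},{"hand":0.4,"tx":-1,"ty":-0.3,"tz":0,"rx":0,"ry":0,"rz":0}]'

```text
time: 34.38
tcp_pos: [0.5052, -0.0819, 0.2227]
eef_rot: [-0.001, 0.707, 0.707, 0.001]
contact_force: [1.0, -0.5, -1.0]
width: 0.565
```

```bash
python3 -c "
from h import *
go(.503,-.172,.15,0)"
```

```text
t 34.38 tcp [ 0.5052 -0.0819  0.2227] w 0.565 F [ 1.  -0.5 -1. ] j6 -0.29
d [-0.904 -0.022  0.664] r [ 0.0002 -0.0011 -0.0001]
```

Call:
play_rows --steps '[{"hand":0.4,"tx":-0.9,"ty":-0.022,"tz":0,"rx":0,"ry":-0.001,"rz":0},{"hand":0.4,"tx":-0.9,"ty":-0.022,"tz":0,"rx":0,"ry":-0.001,"rz":0},{"hand":0.4,"tx":-0.9,"ty":-0.022,"tz":0.4,"rx":0,"ry":-0.001,"rz":0},{"hand":0.4,"tx":-0.9,"ty":-0.022,"tz":0.9,"rx":0,"ry":-0.001,"rz":0},{"hand":0.4,"tx":-0.9,"ty":-0.022,"tz":1,"rx":0,"ry":-0.001,"rz":0}]'

```text
time: 35.0
tcp_pos: [0.5014, -0.1708, 0.1189]
eef_rot: [-0.003, 0.707, 0.707, -0.001]
contact_force: [-0.2, 0.1, -0.5]
width: 0.567
```

```bash
python3 -c "
from h import *
go(.503,-.172,.0053,0)
c=bot.read_camera('wrist'); np.savez('w26.npz',**c);cv2.imwrite('pics/w26.png',c['image'][:,:,::-1])
print(px(c,(.503,-.1745,.008)))
"
```

```text
t 35.0 tcp [ 0.5014 -0.1708  0.1189] w 0.567 F [-0.2  0.1 -0.5] j6 -0.45
d [-0.015  0.022  1.076] r [-0.0017 -0.001  -0.0002]
(np.float64(280.5896922632059), np.float64(202.19142247033963))
```

View pics/w26.png

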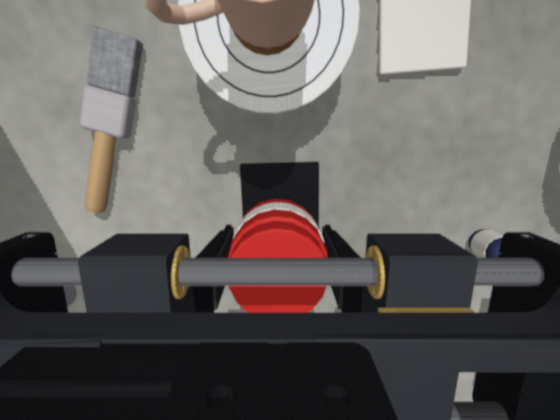

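```bash
python3 -c "
from h import *
c=dict(np.load('w26.npz')); a=ray(c,240.5,163.5,.008);b=ray(c,319,161.5,.008);print(a,b)
print('red base edge z~.116', ray(c,277,201,.116), 'lid edge', ray(c,277,209,.172))
c=dict(np.load('w21.npz')); print('yellow base edge', ray(c,277,197,.119), bot.state()['tcp_pos'])
"
```

```text
[ 0.46304288 -0.13491051  0.008     ] [ 0.54111993 -0.13303703  0.008     ]
red base edge z~.116 [ 0.50010449 -0.14864323  0.116     ] lid edge [ 0.50050435 -0.13961599  0.172     ]
yellow base edge [0.47170205 0.13854507 0.119     ] [ 0.50199906 -0.17102485  0.11958531]
```

Call:
play_rows --steps '[{"hand":0.4,"tx":0.005,"ty":0.015,"tz":0.3,"rx":-0.0017,"ry":-0.001,"rz":0},{"hand":0.4,"tx":0.005,"ty":0.015,"tz":0.7,"rx":-0.0017,"ry":-0.001,"rz":0},{"hand":0.4,"tx":0.005,"ty":0.015,"tz":1,"rx":-0.0017,"ry":-0.001,"rz":0},{"hand":0.4,"tx":0.005,"ty":0.015,"tz":1,"rx":-0.0017,"ry":-0.001,"rz":0}]'

```text
time: 35.55
tcp_pos: [0.503, -0.1701, 0.0191]
eef_rot: [-0.0, 0.707, 0.707, -0.0]
contact_force: [0.6, -0.2, -0.3]
width: 0.569
```

```bash
python3 -c "
from h import *
go(.503,-.1705,.0049,0)"
```

```text
t 35.55 tcp [ 0.503  -0.1701  0.0191] w 0.569 F [ 0.6 -0.2 -0.3] j6 -0.45
d [-0.004 -0.     0.082] r [-0.0002 -0.0001 -0.0001]
```

Call:
play_rows --steps '[{"hand":0.4,"tx":0,"ty":0,"tz":0.05,"rx":0,"ry":0,"rz":0},{"hand":0.4,"tx":0,"ty":0,"tz":0.08,"rx":0,"ry":0,"rz":0},{"hand":0.4,"tx":0,"ty":0,"tz":0.085,"rx":0,"ry":0,"rz":0}]'

```text
time: 35.92
tcp_pos: [0.5033, -0.1702, 0.0112]
eef_rot: [0.0, 0.707, 0.707, 0.0]
contact_force: [0.7, 0.5, -1.1]
width: 0.563
```

Call:
play_rows --steps '[{"hand":1,"tx":0,"ty":0,"tz":0,"rx":0,"ry":0,"rz":0},{"hand":1,"tx":0,"ty":0,"tz":0,"rx":0,"ry":0,"rz":0},{"hand":1,"tx":0,"ty":0,"tz":0,"rx":0,"ry":0,"rz":0},{"hand":1,"tx":0,"ty":0,"tz":0,"rx":0,"ry":0,"rz":0},{"hand":1,"tx":0,"ty":0,"tz":0,"rx":0,"ry":0,"rz":0}]'

```text
time: 36.55
tcp_pos: [0.5033, -0.1702, 0.0112]
eef_rot: [0.0, 0.707, 0.707, 0.0]
contact_force: [-0.7, 0.1, 0.8]
width: 0.993
```

Call:
play_rows --steps '[{"hand":1,"tx":0,"ty":0,"tz":-0.4,"rx":0,"ry":0,"rz":0},{"hand":1,"tx":0,"ty":0,"tz":-1,"rx":0,"ry":0,"rz":0},{"hand":1,"tx":0,"ty":0,"tz":-1,"rx":0,"ry":0,"rz":0}]'

```text
time: 36.92
tcp_pos: [0.5049, -0.1709, 0.115]
eef_rot: [0.003, 0.707, 0.707, 0.001]
contact_force: [-0.0, 0.0, -0.4]
width: 0.996
```

Call:
play_rows --steps '[{"hand":1,"tx":0,"ty":0.6,"tz":-1,"rx":0,"ry":0,"rz":0},{"hand":1,"tx":0,"ty":1,"tz":-1,"rx":0,"ry":0,"rz":0},{"hand":1,"tx":0,"ty":1,"tz":-1,"rx":0,"ry":0,"rz":0}]'

```text
time: 37.3
tcp_pos: [0.6065, -0.1706, 0.2171]
eef_rot: [0.005, 0.707, 0.707, 0.002]
contact_force: [-0.7, -0.2, 0.4]
width: 0.999
```

```bash
python3 -c "
from h import *
go(.481,.3665,.15,90)
"
```

```text
t 37.3 tcp [ 0.6065 -0.1706  0.2171] w 0.999 F [-0.7 -0.2  0.4] j6 -0.38
d [ 5.374 -1.259  0.578] r [ 0.0013  0.0033 -0.4999]
```

Call:
play_rows --steps '[{"hand":1,"tx":1,"ty":0,"tz":0,"rx":0.0013,"ry":0.003,"rz":-0.29},{"hand":1,"tx":1,"ty":0,"tz":0,"rx":0.0013,"ry":0.003,"rz":-0.29},{"hand":1,"tx":1,"ty":0,"tz":0,"rx":0.0013,"ry":0.003,"rz":-0.29},{"hand":1,"tx":1,"ty":0,"tz":0,"rx":0.0013,"ry":0.003,"rz":-0.29},{"hand":1,"tx":1,"ty":0,"tz":0,"rx":0.0013,"ry":0.003,"rz":-0.29}]'

```text
time: 37.92
tcp_pos: [0.6062, -0.0704, 0.2155]
eef_rot: [-0.0, 0.321, 0.947, 0.001]
contact_force: [0.5, -0.3, 0.2]
width: 1.001
```

Call:
play_rows --steps '[{"hand":1,"tx":0.74,"ty":0.95,"tz":0,"rx":0,"ry":0,"rz":-0.21},{"hand":1,"tx":0.74,"ty":0.95,"tz":0,"rx":0,"ry":0,"rz":-0.21},{"hand":1,"tx":0.74,"ty":0.95,"tz":0,"rx":0,"ry":0,"rz":-0.21},{"hand":1,"tx":0.74,"ty":0.95,"tz":0,"rx":0,"ry":0,"rz":-0.21}]'

```text
time: 38.42
tcp_pos: [0.6048, 0.051, 0.2147]
eef_rot: [-0.001, -0.006, 1.0, 0.001]
contact_force: [-0.6, -0.4, 0.8]
width: 1.0
```

Call:
play_rows --steps '[{"hand":1,"tx":0.1,"ty":1,"tz":0,"rx":0,"ry":0,"rz":0},{"hand":1,"tx":0.1,"ty":1,"tz":0,"rx":0,"ry":0,"rz":0}]'

```text
time: 38.67
tcp_pos: [0.593, 0.1525, 0.2139]
eef_rot: [-0.002, -0.006, 1.0, 0.001]
contact_force: [0.6, 0.2, -0.4]
width: 0.999
```

Call:
play_rows --steps '[{"hand":1,"tx":0.4,"ty":1,"tz":0,"rx":0,"ry":0,"rz":0},{"hand":1,"tx":0.4,"ty":1,"tz":0,"rx":0,"ry":0,"rz":0},{"hand":1,"tx":0.4,"ty":1,"tz":0,"rx":0,"ry":0,"rz":0}]'

```text
time: 39.05
tcp_pos: [0.5501, 0.2545, 0.2133]
eef_rot: [-0.002, -0.008, 1.0, 0.001]
contact_force: [-0.1, 0.2, 0.1]
width: 1.0
```

```bash
python3 -c "
from h import *
go(.481,.3665,.15,90)
c=bot.read_camera('wrist'); np.savez('w27.npz',**c);cv2.imwrite('pics/w27.png',c['image'][:,:,::-1])
c=bot.read_camera('top'); np.savez('t27.npz',**c); cv2.imwrite('pics/t27.png',cv2.resize(c['image'][160:260,205:345,::-1],None,fx=5,fy=5,interpolation=cv2.INTER_NEAREST))
c=bot.read_camera('side'); np.savez('s27.npz',**c); cv2.imwrite('pics/s27.png',cv2.resize(c['image'][150:280,200:330,::-1],None,fx=4.5,fy=4.5,interpolation=cv2.INTER_NEAREST))
"
```

```text
t 39.05 tcp [0.5501 0.2545 0.2133] w 1.0 F [-0.1  0.2  0.1] j6 -1.27
d [0.67  1.13  0.579] r [ 0.0008 -0.0015  0.0052]
```

View pics/w27.png

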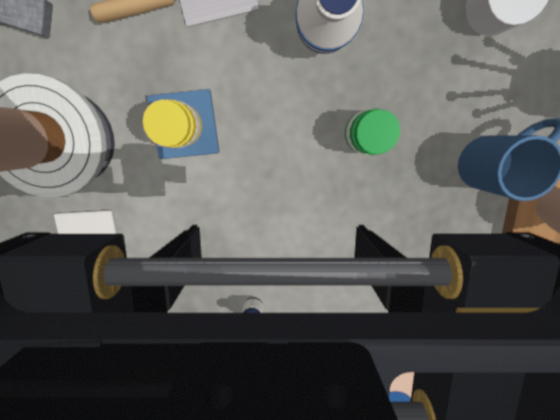

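View pics/t27.png

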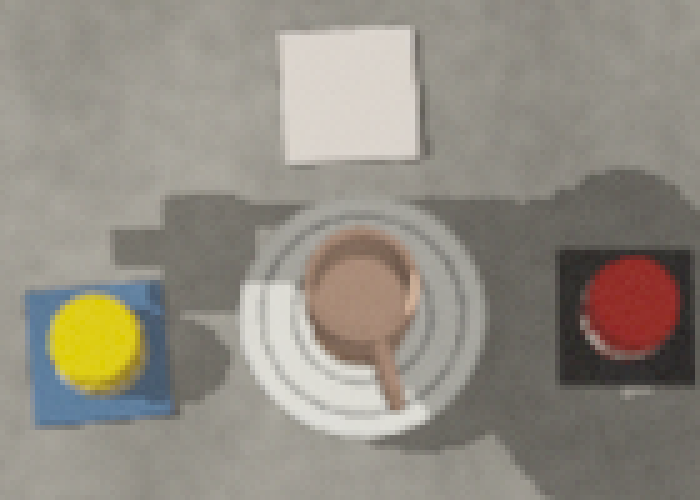

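View pics/s27.png

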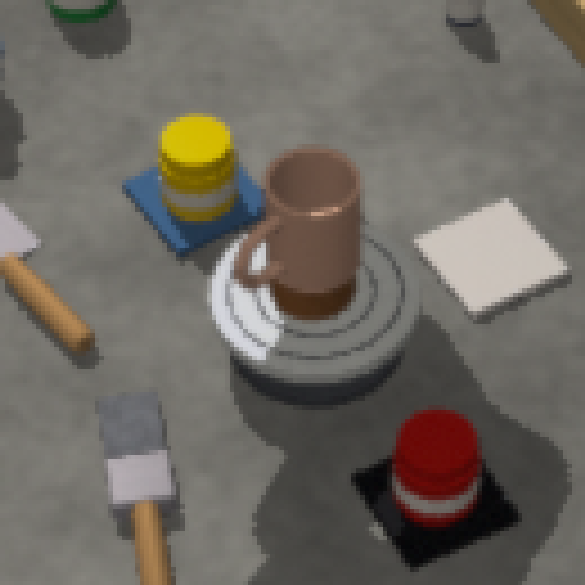

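Red is centred on the black tile. Approaching the green pot with the jaws along y, clear of the vase.

Call:
play_rows --steps '[{"hand":1,"tx":0.6,"ty":0.95,"tz":0.5,"rx":0.0008,"ry":-0.0015,"rz":0.005},{"hand":1,"tx":0.6,"ty":0.95,"tz":0.5,"rx":0.0008,"ry":-0.0015,"rz":0.005},{"hand":1,"tx":0.6,"ty":0.95,"tz":0.5,"rx":0.0008,"ry":-0.0015,"rz":0.005},{"hand":1,"tx":0.6,"ty":0.95,"tz":0.5,"rx":0.0008,"ry":-0.0015,"rz":0.005}]'

```text
time: 39.7
tcp_pos: [0.4914, 0.3449, 0.1642]
eef_rot: [0.001, 0.002, 1.0, -0.0]
contact_force: [0.4, -0.2, 1.1]
width: 1.003
```

```bash
python3 -c "
from h import *
go(.481,.3665,.0,90)
c=bot.read_camera('wrist'); np.savez('w28.npz',**c);cv2.imwrite('pics/w28.png',c['image'][:,:,::-1])
print('pred',px(c,(.481,.3665,.056)))
r=blob(c,(50,150,110),(75,255,255),(180,100,400,256)); print(r[0],r[1]); print(ray(c,*r[0],.056))
c=dict(np.load('t27.npz')); print('red top',ray(c,205+632/5-.5,160+304/5-.5,.064)[:2],'black .5035 -.1719'); print('yellow',ray(c,205+97/5-.5,160+340/5-.5,.064)[:2])
"
```

```text
t 39.7 tcp [0.4914 0.3449 0.1642] w 1.003 F [ 0.4 -0.2  1.1] j6 -1.06
d [0.106 0.216 1.581] r [-0.0001  0.0004 -0.0013]
pred (np.float64(299.46273626231914), np.float64(190.0491363072104))
[287.63398693 171.16339869] [276 162  36  32 153]
[0.46188389 0.35452852 0.056     ]
red top [ 0.50199397 -0.16863977] black .5035 -.1719
yellow [0.47461741 0.1309986 ]
```

View pics/w28.png

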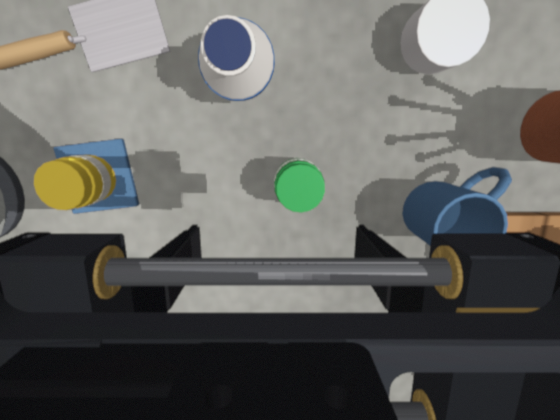

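Call:
play_rows --steps '[{"hand":1,"tx":0.12,"ty":0.21,"tz":0.2,"rx":0,"ry":0,"rz":-0.001},{"hand":1,"tx":0.12,"ty":0.21,"tz":0.6,"rx":0,"ry":0,"rz":-0.001},{"hand":1,"tx":0.12,"ty":0.21,"tz":0.9,"rx":0,"ry":0,"rz":-0.001},{"hand":1,"tx":0.12,"ty":0.21,"tz":0.9,"rx":0,"ry":0,"rz":-0.001}]'

```text
time: 40.25
tcp_pos: [0.4803, 0.3642, 0.0733]
eef_rot: [-0.0, 0.002, 1.0, -0.001]
contact_force: [0.7, -0.0, 0.2]
width: 1.004
```

```bash
python3 -c "
from h import *
go(.4795,.3663,-.004,90)
c=bot.read_camera('wrist'); np.savez('w29.npz',**c);cv2.imwrite('pics/w29.png',c['image'][:,:,::-1])
print('pred',px(c,(.4795,.3663,.056)))
c=dict(np.load('s27.npz')); print('red side',ray(c,296.6,246.8,.064)[:2],'black .5014 -.1769')
"
```

```text
t 40.25 tcp [0.4803 0.3642 0.0733] w 1.004 F [ 0.7 -0.   0.2] j6 -1.03
d [0.007 0.022 0.713] r [-0.0005 -0.0002 -0.0011]
pred (np.float64(281.2976571080109), np.float64(227.67771002799793))
red side [ 0.50297993 -0.17191068] black .5014 -.1769
```

View pics/w29.png

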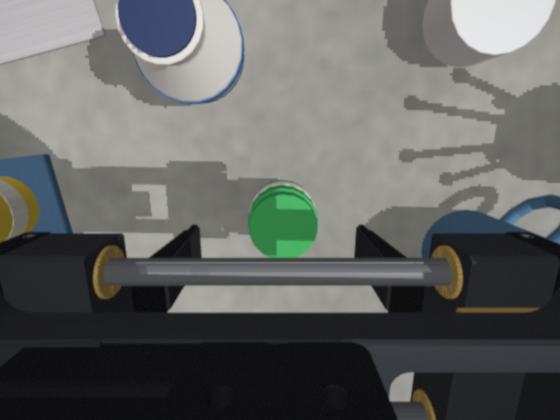

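Call:
play_rows --steps '[{"hand":1,"tx":0,"ty":0.02,"tz":0.3,"rx":0,"ry":0,"rz":0},{"hand":1,"tx":0,"ty":0.02,"tz":0.6,"rx":0,"ry":0,"rz":0},{"hand":1,"tx":0,"ty":0.02,"tz":0.71,"rx":0,"ry":0,"rz":0},{"hand":1,"tx":0,"ty":0.02,"tz":0.71,"rx":0,"ry":0,"rz":0}]'

```text
time: 40.8
tcp_pos: [0.4816, 0.3667, 0.0045]
eef_rot: [0.001, 0.002, 1.0, -0.0]
contact_force: [0.2, -1.8, -0.3]
width: 0.999
```

Call:
play_rows --steps '[{"hand":0.4,"tx":0,"ty":0,"tz":0,"rx":0,"ry":0,"rz":0},{"hand":0.4,"tx":0,"ty":0,"tz":0,"rx":0,"ry":0,"rz":0},{"hand":0.4,"tx":0,"ty":0,"tz":0,"rx":0,"ry":0,"rz":0},{"hand":0.4,"tx":0,"ty":0,"tz":0,"rx":0,"ry":0,"rz":0},{"hand":0.4,"tx":0,"ty":0,"tz":0,"rx":0,"ry":0,"rz":0}]'

```text
time: 41.42
tcp_pos: [0.4816, 0.3667, 0.0046]
eef_rot: [0.001, 0.002, 1.0, 0.0]
contact_force: [-0.4, 0.5, 1.2]
width: 0.564
```

Call:
play_rows --steps '[{"hand":0.4,"tx":0,"ty":0,"tz":0,"rx":0,"ry":0,"rz":0},{"hand":0.4,"tx":0,"ty":0,"tz":0,"rx":0,"ry":0,"rz":0}]'

```text
time: 41.68
tcp_pos: [0.4816, 0.3667, 0.0046]
eef_rot: [0.001, 0.002, 1.0, 0.0]
contact_force: [0.0, 0.3, 0.9]
width: 0.559
```

Call:
play_rows --steps '[{"hand":0.4,"tx":0,"ty":0,"tz":-0.3,"rx":0,"ry":0,"rz":0},{"hand":0.4,"tx":0,"ty":0,"tz":-0.8,"rx":0,"ry":0,"rz":0},{"hand":0.4,"tx":0,"ty":0,"tz":-1,"rx":0,"ry":0,"rz":0}]'

```text
time: 42.05
tcp_pos: [0.482, 0.3671, 0.107]
eef_rot: [0.002, 0.002, 1.0, 0.001]
contact_force: [0.1, -0.4, -2.6]
width: 0.562
```

Call:
play_rows --steps '[{"hand":0.4,"tx":-0.5,"ty":-0.5,"tz":-0.5,"rx":0,"ry":0,"rz":0},{"hand":0.4,"tx":-1,"ty":-1,"tz":-0.6,"rx":0,"ry":0,"rz":0},{"hand":0.4,"tx":-1,"ty":-1,"tz":-0.6,"rx":0,"ry":0,"rz":0}]'

```text
time: 42.42
tcp_pos: [0.5831, 0.2646, 0.1682]
eef_rot: [0.003, 0.003, 1.0, 0.001]
contact_force: [-0.1, 0.4, -2.4]
width: 0.567
```

Call:
play_rows --steps '[{"hand":0.4,"tx":-0.25,"ty":-0.5,"tz":0,"rx":0,"ry":0,"rz":0},{"hand":0.4,"tx":-0.5,"ty":-1,"tz":0,"rx":0,"ry":0,"rz":0}]'

```text
time: 42.68
tcp_pos: [0.633, 0.1629, 0.1682]
eef_rot: [0.003, 0.002, 1.0, 0.001]
contact_force: [0.9, 0.3, -0.4]
width: 0.56
```

```bash
python3 -c "
from h import *
go(.633,-.0105,.15,90)"
```

```text
t 42.67 tcp [0.633  0.1629 0.1682] w 0.56 F [ 0.9  0.3 -0.4] j6 -1.42
d [-0.007 -1.734  0.119] r [ 0.0005  0.0016 -0.0015]
```

Call:
play_rows --steps '[{"hand":0.4,"tx":0,"ty":-0.5,"tz":0,"rx":0,"ry":0,"rz":0},{"hand":0.4,"tx":0,"ty":-1,"tz":0,"rx":0,"ry":0.001,"rz":0}]'

```text
time: 42.92
tcp_pos: [0.6323, 0.0611, 0.1674]
eef_rot: [0.001, 0.002, 1.0, 0.001]
contact_force: [0.2, 0.4, -1.4]
width: 0.563
```

Call:
play_rows --steps '[{"hand":0.4,"tx":0,"ty":-0.4,"tz":0,"rx":0,"ry":0,"rz":0},{"hand":0.4,"tx":0,"ty":-0.72,"tz":0.2,"rx":0,"ry":0.001,"rz":0},{"hand":0.4,"tx":0,"ty":-0.72,"tz":0.5,"rx":0,"ry":0.001,"rz":0},{"hand":0.4,"tx":0,"ty":-0.72,"tz":0.5,"rx":0,"ry":0.001,"rz":0}]'

```text
time: 43.42
tcp_pos: [0.6308, -0.011, 0.1153]
eef_rot: [-0.003, 0.003, 1.0, 0.001]
contact_force: [-0.7, 0.3, -0.2]
width: 0.567
```

```bash
python3 -c "
from h import *
go(.634,-.0105,.0066,90)
c=bot.read_camera('wrist'); np.savez('w30.npz',**c);cv2.imwrite('pics/w30.png',c['image'][:,:,::-1])
c=bot.read_camera('side'); cv2.imwrite('pics/s30.png',cv2.resize(c['image'][130:260,220:370,::-1],None,fx=4.5,fy=4.5))
"
```

```text
t 43.42 tcp [ 0.6308 -0.011   0.1153] w 0.567 F [-0.7  0.3 -0.2] j6 -1.69
d [-0.039  0.003  1.027] r [ 0.0007 -0.0021 -0.0018]
```

View pics/w30.png

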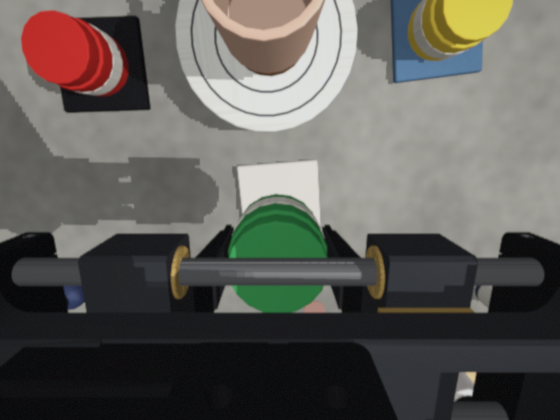

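View pics/s30.png

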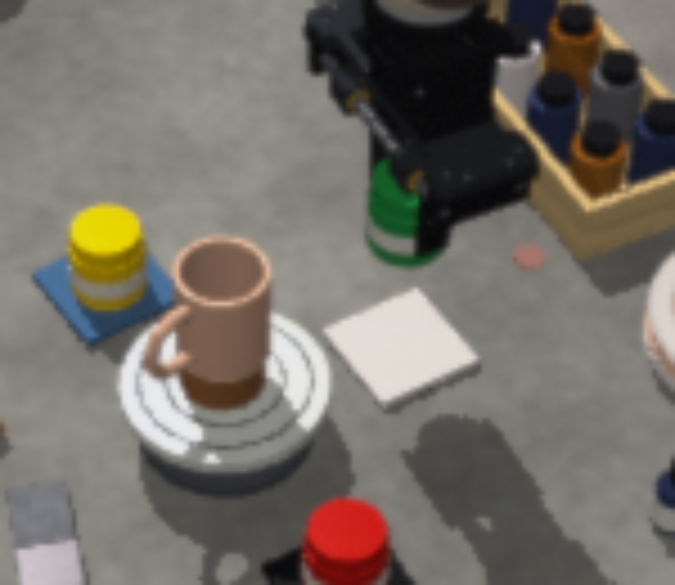

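```bash
python3 -c "
from h import *
c=dict(np.load('w30.npz')); a=ray(c,237,164.5,.008);b=ray(c,319.5,160,.008);d=b-a;n=np.array([-d[1],d[0]])/np.hypot(d[0],d[1]);n=n if n[0]>0 else -n
print(a,b,np.hypot(d[0],d[1]),(a+b)[:2]/2+.04*n)
go(.634,-.0105,.0066,90)"
```

```text
[ 0.59354551 -0.05094127  0.008     ] [0.58970849 0.03018086 0.008     ] 0.08121282912393733 [ 0.63158233 -0.00849035]
t 43.52 tcp [ 0.6322 -0.0105  0.1178] w 0.564 F [ 0.1  0.8 -0.5] j6 -1.69
d [-2.000e-02 -1.000e-03  1.052e+00] r [ 0.0005 -0.0007 -0.0014]
```

Call:
play_rows --steps '[{"hand":0.4,"tx":-0.005,"ty":0.005,"tz":0.3,"rx":0,"ry":-0.0007,"rz":0},{"hand":0.4,"tx":-0.005,"ty":0.005,"tz":0.7,"rx":0,"ry":-0.0007,"rz":0},{"hand":0.4,"tx":-0.005,"ty":0.005,"tz":0.95,"rx":0,"ry":-0.0007,"rz":0},{"hand":0.4,"tx":-0.005,"ty":0.005,"tz":0.95,"rx":0,"ry":-0.0007,"rz":0}]'

```text
time: 44.02
tcp_pos: [0.6323, -0.0093, 0.0225]
eef_rot: [-0.001, 0.002, 1.0, 0.001]
contact_force: [-0.4, 0.2, -1.2]
width: 0.56
```

```bash
python3 -c "
from h import *
go(.633,-.010,.0066,90)"
```

```text
t 44.02 tcp [ 0.6323 -0.0093  0.0225] w 0.56 F [-0.4  0.2 -1.2] j6 -1.69
d [-0.007 -0.007  0.099] r [ 0.0006 -0.0004 -0.0012]
```

Call:
play_rows --steps '[{"hand":0.4,"tx":-0.007,"ty":-0.005,"tz":0.06,"rx":0,"ry":0,"rz":0},{"hand":0.4,"tx":-0.007,"ty":-0.005,"tz":0.095,"rx":0,"ry":0,"rz":0},{"hand":0.4,"tx":-0.007,"ty":-0.005,"tz":0.1,"rx":0,"ry":0,"rz":0}]'

```text
time: 44.4
tcp_pos: [0.6332, -0.0098, 0.013]
eef_rot: [-0.0, 0.002, 1.0, 0.001]
contact_force: [0.0, 0.8, -2.5]
width: 0.566
```

Call:
play_rows --steps '[{"hand":1,"tx":0,"ty":0,"tz":0,"rx":0,"ry":0,"rz":0},{"hand":1,"tx":0,"ty":0,"tz":0,"rx":0,"ry":0,"rz":0},{"hand":1,"tx":0,"ty":0,"tz":0,"rx":0,"ry":0,"rz":0},{"hand":1,"tx":0,"ty":0,"tz":0,"rx":0,"ry":0,"rz":0},{"hand":1,"tx":0,"ty":0,"tz":0,"rx":0,"ry":0,"rz":0}]'

```text
time: 45.02
tcp_pos: [0.6332, -0.0098, 0.013]
eef_rot: [-0.0, 0.002, 1.0, 0.001]
contact_force: [-0.1, -0.1, -0.0]
width: 0.987
```

Call:
play_rows --steps '[{"hand":1,"tx":0,"ty":0,"tz":-0.4,"rx":0,"ry":0,"rz":0},{"hand":1,"tx":0,"ty":0,"tz":-1,"rx":0,"ry":0,"rz":0},{"hand":1,"tx":0,"ty":0,"tz":-1,"rx":0,"ry":0,"rz":0}]'

```text
time: 45.4
tcp_pos: [0.6353, -0.0101, 0.1175]
eef_rot: [0.003, 0.002, 1.0, 0.0]
contact_force: [1.2, 0.5, -0.5]
width: 1.002
```

Call:
play_rows --steps '[{"hand":1,"tx":0,"ty":0.6,"tz":-1,"rx":0,"ry":0,"rz":0},{"hand":1,"tx":0,"ty":1,"tz":-1,"rx":0,"ry":0,"rz":0},{"hand":1,"tx":0,"ty":1,"tz":-1,"rx":0,"ry":0,"rz":0}]'

```text
time: 45.78
tcp_pos: [0.6351, 0.0919, 0.2189]
eef_rot: [0.004, 0.001, 1.0, 0.001]
contact_force: [0.5, -0.6, -0.7]
width: 0.998
```

Call:
play_rows --steps '[{"hand":1,"tx":0,"ty":1,"tz":0,"rx":0,"ry":0,"rz":0},{"hand":1,"tx":0,"ty":1,"tz":0,"rx":0,"ry":0,"rz":0}]'

```text
time: 46.02
tcp_pos: [0.6348, 0.1935, 0.2175]
eef_rot: [0.004, 0.001, 1.0, 0.0]
contact_force: [0.2, -0.3, 0.2]
width: 1.0
```

Call:
play_rows --steps '[{"hand":1,"tx":0,"ty":1,"tz":0,"rx":0,"ry":0,"rz":0},{"hand":1,"tx":0,"ty":1,"tz":0,"rx":0,"ry":0,"rz":0}]'

```text
time: 46.28
tcp_pos: [0.6344, 0.2953, 0.2155]
eef_rot: [0.002, 0.0, 1.0, -0.0]
contact_force: [0.2, -0.6, -0.2]
width: 1.002
```

```bash
python3 -c "
from h import *
go(.633,-.010,.0066,90)
c=bot.read_camera('top'); np.savez('t31.npz',**c); cv2.imwrite('pics/t31.png',cv2.resize(c['image'][160:260,205:345,::-1],None,fx=5.7,fy=5.7,interpolation=cv2.INTER_NEAREST))
c=bot.read_camera('side'); np.savez('s31.npz',**c); cv2.imwrite('pics/s31.png',cv2.resize(c['image'][150:280,220:340,::-1],None,fx=4.6,fy=4.6,interpolation=cv2.INTER_NEAREST))
cv2.imwrite('pics/s31f.png',c['image'][:,:,::-1])
"
```

```text
t 46.27 tcp [0.6344 0.2953 0.2155] w 1.002 F [ 0.2 -0.6 -0.2] j6 -1.23
d [ 0.022 -3.053  2.029] r [-0.0001  0.0015 -0.0001]
```

View pics/t31.png

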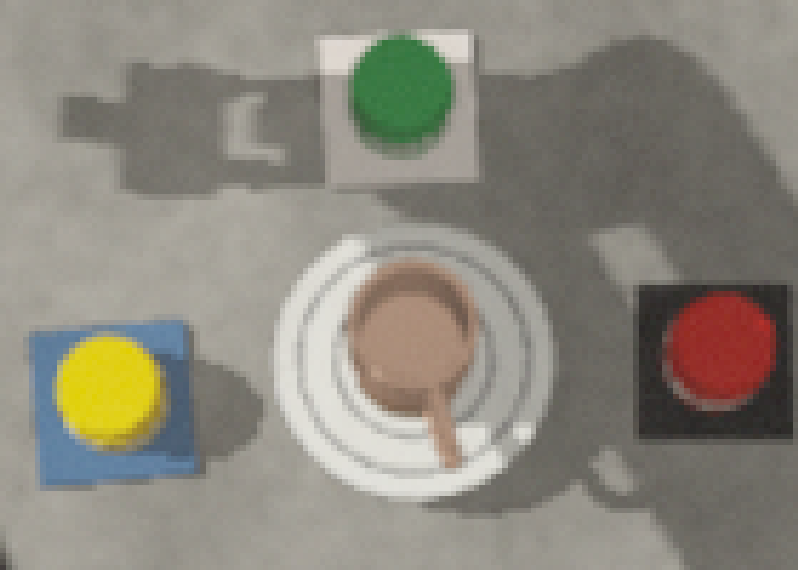

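View pics/s31.png

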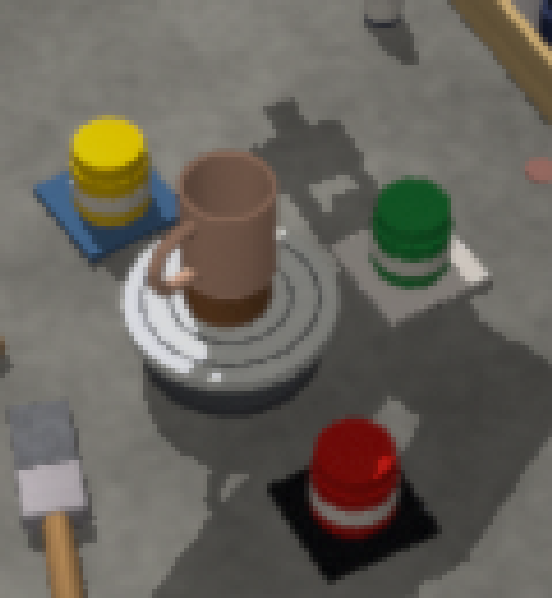

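View pics/s31f.png

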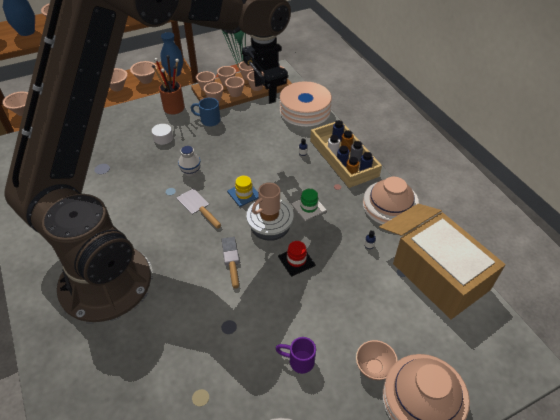

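```bash
python3 -c "
from h import *
t=dict(np.load('t31.npz'));s=dict(np.load('s31.npz'))
T=lambda u,v,z:ray(t,205+u/5.7-.5,160+v/5.7-.5,z)[:2]
S=lambda u,v,z:ray(s,220+u/4.6-.5,150+v/4.6-.5,z)[:2]
for n,a,b,z,ct,cs in (('yel',(109.5,389),(109.5,144),.064,(.4747,.1343),(.4735,.1295)),('green',(402,87),(412,207),.064,(.6333,-.0065),(.6327,-.0123)),('red',(722,345),(355,447),.064,(.5035,-.1719),(.5014,-.1769)),('cup',(412,322),(228,189),.152,(.4942,-.0167),(.492,-.0218))):
  print(n,'top err mm',((T(*a,z)-ct)*1000).round(1),'side err',((S(*b,z)-cs)*1000).round(1))
"
```

```text
yel top err mm [-0.8 -2.8] side err [ 1.4 -1.3]
green top err mm [-3.3 -2. ] side err [-3.7 -0.6]
red top err mm [-0.7  2.5] side err [2.  5.3]
cup top err mm [1.  1.3] side err [0.5 0.2]
```

All the errors are small: mug about 1 mm, yellow 2 mm, green and red about 4 mm on 80 mm tiles. The vase hasn't moved and the gripper is clear and open, so I'm handing in.

```bash
python3 -c "
from h import *
print(bot.sign_off())"
```

```text
the job is handed in; nothing more can be done
None
```

The job is done and handed in at about 46 s of the 131 s allowed. The riser is on the wheel with the pink mug upright on top. Yellow is on the left (blue) tile, red on the right (black) tile and green on the far (white) tile. The gripper is open and clear of everything, and the vase and purple mug were not touched.

**Last checks (top and side cameras, against the measured centres):**

| Item | Offset from centre |
|---|---|
| Mug, from the wheel axis | about 1 mm |
| Riser | 2–4 mm |
| Yellow pot | 2–3 mm |
| Red pot | 3–6 mm |
| Green pot | about 4 mm |

The riser was last measured before the mug went on top.

**What went wrong or disagreed:**
- **Fingertips:** they were about 12 mm behind the reported TCP, not 25 mm ahead as stated. My first attempt to grip the riser closed above it, and I corrected all heights from that.
- **Riser:** it first landed about 6 mm off centre, so I re-centred it with the jaws before placing the mug.
- **Cameras:** the top and side views differ by about 4–5 mm in y.
- **Red pot:** I allowed for an in-hand offset seen in the wrist view that turned out wrong, which left it the 3–6 mm off.

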